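# Lay the reagent packs down in the loading plate, bay by bay

### The arm

A 6-joint arm with a two-finger parallel gripper is mounted at the origin on a cart in front of the work surface, level with it; the furniture and walls round the work are solid. World frame = base frame: x ahead of the robot, y to its left, z up, the work surface at z = 0. Lengths are in m, angles in rad, forces in N, time in s.
With the tool pointing down it reaches from about 0.375 to 0.9 m from the base axis. Payload 3.1 kg.
Tool frame: the origin (TCP) lies on the centre line of the jaws, within the pads' length; the fingertips stand 11 mm ahead of it and the grasp point (between the pads) lies 8 mm behind it; x points along the fingers, y is the direction in which the jaws open and shut, and the axes are right-handed (so a half turn about x gives the same grasp; the last joint's range is limited). The gripper opens to 87 mm and grips with 3 to 60 N. Pads are 19 mm wide; open, the fingers measure 117 mm over their backs; the gripper's body (75 mm by 190 mm) begins 51 mm behind the grasp point.
Start: joints at [0.929, 0.527, 1.433, -0, 1.181, -0.178], TCP at [0.279, 0.559, 0.234] pointing down, gripper open.
Joint ranges: [-3.08, 3.08], [-0.75, 2.2], [0.22, 2.44], [-1.43, 4.57], [0, 2.65], [-2.85, 2.85]. Speed limits (rad/s): [2.79, 2.79, 3.14, 3.14, 3.14, 3.14].

### API

Orientations are given as a unit quaternion [x, y, z, w].
In Python, from rig import robot, camera, camera_info gives the robot as it stands.
- The arm moves only by the shell command python3 -m inch 'ROWS' [FORCE]. ROWS is JSON, a list that holds one entry, the list of rows, each a list of 5 numbers: the shift along the tool's x, y, z in cm, then the turn about the tool's x in rad, then the opening, from 0 (shut) to 1 (fully open). A call has 1 to 8 rows; each row shifts and turns the pose as measured when the row begins, along the tool's axes as they then stand; what a row does not reach is not made up. A row lasts 1/12 s, in which the tool goes at most 41.7 mm and 7.16 degrees, less where a joint would pass 70% of its speed; a pose out of reach is approached as far as the arm can. A call with a gripper value outside its range is refused whole. The fingers move at their own pace and stop on an object; FORCE is the grip in N (left out, the last holds). Time passes only in rows, so rows that do not move let the fingers close. It gives the time, the measured TCP pose, the force and the opening at its end, in the units of the state.
- robot.get_obs(): the state, without advancing time (a new reading comes with each control period).
- camera(name): name is "scene" or "top" or "wrist"; returns the picture (420x560x3 uint8, red, green, blue); there is no depth.
- camera_info(name): a dict with "camera_matrix" (3x3 intrinsics, pixels), "rvec" (rotation vector, rad) and "tvec" (3), from world to camera coordinates, as OpenCV has them. Camera axes: x right, y down, z forward; pixel columns grow to the right and rows downward; lengths in m; the calibration is good to about 2 mm. A picture is of the moment at which its call begins: read the wrist's pose just before it. camera_info takes no time and is no camera call; for the wrist camera it gives the pose at the moment of the call.
- robot.hand_in(): hands the job in, once; it reports no verdict.
The state is a dict: "time": time; "q": joint angles; "joint_velocities": joint speeds; "joint_torque": joint torques, N m; "position": TCP position; "tool_rot": TCP orientation; "ft_force": force on the tool from outside, world axes, zero at the start; "moment": the same for the moment, N m; "grip_width": finger opening in m.
Only numpy, scipy, OpenCV 4.12 (cv2) and the standard library are available. Lean on these libraries where they do the work, as an engineer would, in place of code of your own. Each camera call takes 0.05 s, during which the arm holds its last target. There are 200 camera calls.

### The job

Load every white reagent pack that stands on the worktop into the four-bay metal loading plate: stand it upright in front of the bay with its foot against the plate's front edge, push its top so that it tips over the edge and lies on its broad side in the bay, and slide it in until its caps meet the back wall. Fill the bays one after the other, starting with the bay at the end where the upright pin stands and leaving no gap; finish each bay before the next pack goes in, and leave the loose things lying about where they are.

Things in the scene. Friction and masses are not known exactly. Their poses are not given: they have to be found in the camera images.
- plate: fixed metal plate with grey ribs, 170 mm deep (x), 354 mm wide (y), plus a 29 mm ear at each end. Origin: centre of its underside, on the worktop; x points from the open front edge to the back wall, y left along the bays, z up. Bay floors are 12 mm over the worktop: the straight front edge, 85 mm before the origin, is a 12 mm step. The back wall's top is 52 mm over the worktop
- bay_1 (a point): bay leftmost (+y): the middle of that bay's share of the back wall's front face, 37 mm over the worktop, where the cap end of a pack lying home comes to be centred; axes as the plate's
- bay_2 (a point): bay second from the left: the middle of that bay's share of the back wall's front face, 37 mm over the worktop, where the cap end of a pack lying home comes to be centred; axes as the plate's
- bay_3 (a point): bay third from the left: the middle of that bay's share of the back wall's front face, 37 mm over the worktop, where the cap end of a pack lying home comes to be centred; axes as the plate's
- bay_4 (a point): bay rightmost (-y): the middle of that bay's share of the back wall's front face, 37 mm over the worktop, where the cap end of a pack lying home comes to be centred; axes as the plate's
- edge_1 (a point): point on the plate's front edge, in the middle of the bay leftmost (+y), at worktop height; axes as the plate's. The bay, open in front and above, is 81 mm wide between ribs 6 mm wide and 9 mm high over its floor, and 160 mm deep from front edge to back wall; bays are 87 mm apart
- edge_2 (a point): point on the plate's front edge, in the middle of the bay second from the left, at worktop height; axes as the plate's. The bay, open in front and above, is 81 mm wide between ribs 6 mm wide and 9 mm high over its floor, and 160 mm deep from front edge to back wall; bays are 87 mm apart
- edge_3 (a point): point on the plate's front edge, in the middle of the bay third from the left, at worktop height; axes as the plate's. The bay, open in front and above, is 81 mm wide between ribs 6 mm wide and 9 mm high over its floor, and 160 mm deep from front edge to back wall; bays are 87 mm apart
- edge_4 (a point): point on the plate's front edge, in the middle of the bay rightmost (-y), at worktop height; axes as the plate's. The bay, open in front and above, is 81 mm wide between ribs 6 mm wide and 9 mm high over its floor, and 160 mm deep from front edge to back wall; bays are 87 mm apart
- start_pin: fixed upright steel pin, 47 mm tall, 12 mm thick with a wider head, on the plate's ear at the end where loading starts (left or right). Origin: its foot, on the ear
- end_disc: fixed flat steel disc, 24 mm across and 5 mm high, on the ear at the other end. Origin: its underside
- pack_a: white reagent pack, a closed block: body 50 (x) by 72 (y) by 104 mm, two grey caps of 29 mm diameter on top, 118 mm over all; about 0.32 kg, lower half the heavier, on a smooth grey foot that slides easily. Origin: centre of its underside, z towards the caps, x through the 50 mm thickness (both faces alike). Starts upright on the worktop; may be absent (three or four are there)
- pack_b: white reagent pack, a closed block: body 50 (x) by 72 (y) by 104 mm, two grey caps of 29 mm diameter on top, 118 mm over all; about 0.32 kg, lower half the heavier, on a smooth grey foot that slides easily. Origin: centre of its underside, z towards the caps, x through the 50 mm thickness (both faces alike). Starts upright on the worktop; may be absent (three or four are there)
- pack_c: white reagent pack, a closed block: body 50 (x) by 72 (y) by 104 mm, two grey caps of 29 mm diameter on top, 118 mm over all; about 0.32 kg, lower half the heavier, on a smooth grey foot that slides easily. Origin: centre of its underside, z towards the caps, x through the 50 mm thickness (both faces alike). Starts upright on the worktop; may be absent (three or four are there)
- pack_d: white reagent pack, a closed block: body 50 (x) by 72 (y) by 104 mm, two grey caps of 29 mm diameter on top, 118 mm over all; about 0.32 kg, lower half the heavier, on a smooth grey foot that slides easily. Origin: centre of its underside, z towards the caps, x through the 50 mm thickness (both faces alike). Starts upright on the worktop; may be absent (three or four are there)
- pack_a_top (a point): centre of pack_a's cap end, 118 mm from its underside along its z
- pack_b_top (a point): centre of pack_b's cap end, 118 mm from its underside along its z
- pack_c_top (a point): centre of pack_c's cap end, 118 mm from its underside along its z
- pack_d_top (a point): centre of pack_d's cap end, 118 mm from its underside along its z
- mouse_a: black computer mouse, 62 by 112 by 35 mm, loose, a bystander. Origin: centre of its underside
- marker: black marker without its cap, 116 mm long along its y, 16 mm high, loose, a bystander. Origin: centre of its underside
- marker_cap: black cap of the marker, 59 by 25 by 16 mm, loose, a bystander. Origin: centre of its underside
- stray_tube: open sample tube lying on the worktop, 14 mm thick, 80 mm long, loose, a bystander. Origin: its closed end

How it is judged:
By the outcome, as a careful person would: the job done as asked, in the order asked, and still so for the second after the job is handed in, with the robot touching nothing.
Of pack_a, pack_b, pack_c, pack_d only 3 to 4 are there at a start; the rules pass over those that are not, and their reading is None.
At some moment in a run one of pack_a, pack_b, pack_c, pack_d may be knocked a few centimetres aside while the robot is not near it.
It also fails if it takes over 210 s, if anything falls off the work surface, if the arm or the gripper's body presses on something with over 40 N, if the wrist force passes 120 N, or if a joint passes its speed limit or range.

## Working session

There is one attempt and no reset: what is moved stays moved. The work goes in short steps, Python scripts to look and compute and a shell command to move; the robot and the scene stay as the last step left them, time stands still between calls to the robot, and variables do not carry over. Pictures are saved under pics/ and viewed, about 12 in all and at most 16, crops included, and the job is handed in when it is done.

```bash
ls; mkdir -p pics; python3 - <<'E'
from rig import robot,camera,camera_info
import cv2,numpy as np
print(robot.get_obs())
ims=[]
for n in("scene","top"):
    im=camera(n);cv2.imwrite(f"pics/{n}0.png",im[:,:,::-1]);print(n,camera_info(n))
E
```

```text
pics
{'time': 0.0, 'q': array([ 9.29507403e-01,  5.28472398e-01,  1.43390683e+00,  3.77762832e-06,
        1.18141768e+00, -1.78498933e-01]), 'joint_velocities': array([-7.66468476e-04,  1.26417283e-03, -2.81467028e-04, -6.71085139e-04,
       -5.50854186e-05, -9.14119598e-05]), 'joint_torque': array([ 6.09532599e-04, -4.40040600e+01, -1.76594442e+01,  6.33005239e-02,
        5.83419052e-02, -1.68574493e-04]), 'position': array([0.27856398, 0.55868494, 0.23256636]), 'tool_rot': array([ 0.16145085,  0.68857173, -0.1628794 ,  0.68794832]), 'ft_force': array([-0.06869248, -0.13780595, -0.05341475]), 'moment': array([ 0.01244255, -0.0624615 ,  0.04357339]), 'grip_width': 0.08723805764288294}
scene {'camera_matrix': array([[545.16167858,   0.        , 284.08833631],
       [  0.        , 545.16167858, 214.03844265],
       [  0.        ,   0.        ,   1.        ]]), 'rvec': array([ 2.1968773 , -0.75657509,  0.31801716]), 'tvec': array([-0.48219012,  0.30113683,  1.20437381])}
top {'camera_matrix': array([[414.62292971,   0.        , 284.28438216],
       [  0.        , 414.62292971, 210.10126449],
       [  0.        ,   0.        ,   1.        ]]), 'rvec': array([ 2.11573932, -2.13832725,  0.21127943]), 'tvec': array([-0.01220509,  0.60196898,  1.16631336])}
```

View pics/scene0.png

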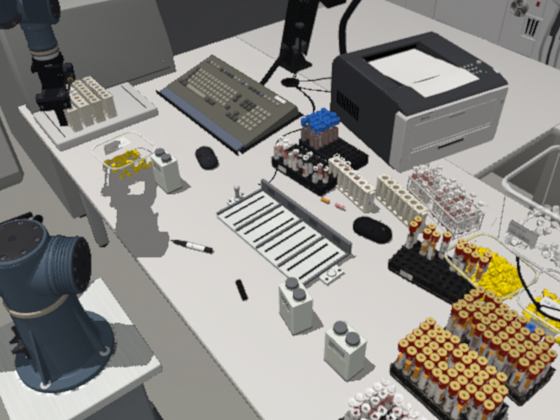

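View pics/top0.png

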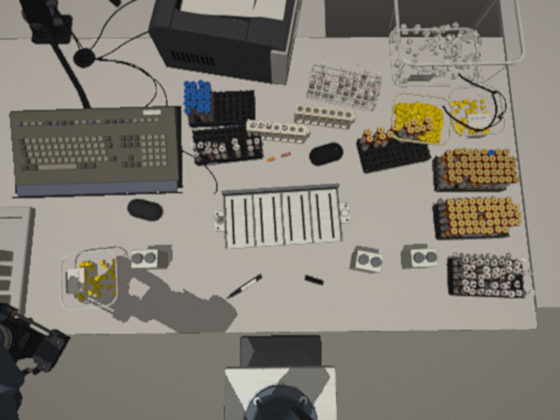

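Three packs, with caps near top-view pixels (144,258), (369,260) and (425,258). The plate is around (282,216). Next I locate the plate corners, the caps and the pin end.

```bash
cat >h.py <<'E'
import cv2,numpy as np
from rig import robot,camera,camera_info
def ray(info,uv,z):
    K,r,t=info["camera_matrix"],info["rvec"],info["tvec"]
    R=cv2.Rodrigues(r)[0];c=-R.T@t
    d=R.T@np.linalg.inv(K)@np.array([*uv,1.])
    return c+d*(z-c[2])/d[2]
def proj(info,P):
    return cv2.projectPoints(np.float64(P).reshape(-1,1,3),info["rvec"],info["tvec"],info["camera_matrix"],None)[0].reshape(-1,2)
def caps(name,im,info,rect):
    x0,y0,x1,y1=rect
    g=im[y0:y1,x0:x1].astype(int)
    m=((g.max(2)<150)&(g.max(2)-g.min(2)<25)).astype(np.uint8)
    n,l,s,c=cv2.connectedComponentsWithStats(m)
    return [(s[i,4],c[i]+[x0,y0]) for i in range(1,n) if s[i,4]>25]
E
python3 - <<'E'
from h import *
im=cv2.imread("pics/top0.png");I=camera_info("top")
for r in [(130,244,160,270),(352,245,385,275),(408,245,440,270)]:
    for a,c in caps("top",im,I,r): print(a,c.round(1),ray(I,c,.118).round(4))
a=cv2.resize(im[180:275,195:365],None,fx=4.4,fy=4.4,interpolation=cv2.INTER_CUBIC)
b=cv2.resize(cv2.imread("pics/scene0.png")[175:290,205:360],None,fx=3,fy=3,interpolation=cv2.INTER_CUBIC)
b=cv2.copyMakeBorder(b[:180*2],0,0,0,a.shape[1]-b.shape[1],0)
o=np.vstack([a,b]);s=600/o.shape[0];print(s,o.shape)
cv2.imwrite("pics/crop1.png",a);cv2.imwrite("pics/crop2.png",b)
cv2.imwrite("pics/c.png",cv2.resize(o,None,fx=s,fy=s))
E
```

```text
397 [146.4 258.4] [0.4597 0.3604 0.118 ]
268 [361.8 257.6] [ 0.4553 -0.2291  0.118 ]
94 [363. 259.] [ 0.4515 -0.2324  0.118 ]
95 [375.7 261.6] [ 0.444  -0.2669  0.118 ]
184 [414.3 254.8] [ 0.4615 -0.3741  0.118 ]
206 [424.6 256.9] [ 0.4555 -0.4023  0.118 ]
0.7863695937090432 (763, 748, 3)
```

View pics/c.png

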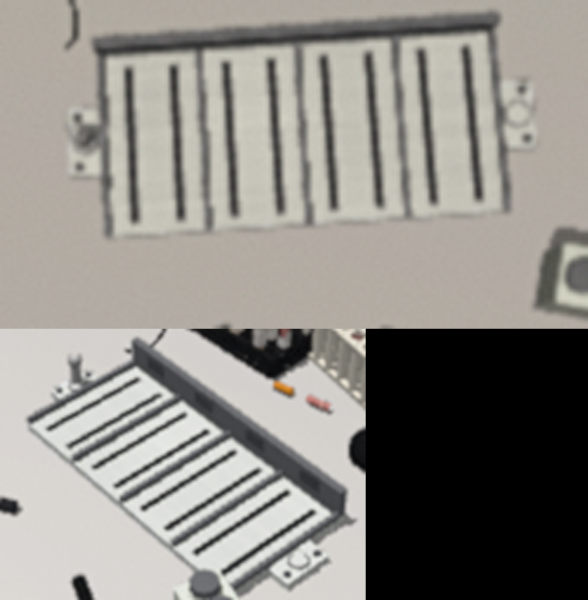

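The pin stands at the left (+y) end, at crop (88,130), and the disc is at the right, at crop (518,113). So I fill bays 1, 2 and 3 in that order. Next come the numbers.

```bash
cat >>h.py <<'E'
from scipy.spatial.transform import Rotation as Ro
def packs(pic=None):
    "cap centres in the top picture: grey dark blobs; returns list of xyz,width"
    im=camera("top") if pic is None else cv2.imread(pic)[:,:,::-1]
    I=camera_info("top");g=cv2.cvtColor(im,cv2.COLOR_RGB2GRAY)
    return im,I,g
E
python3 - <<'E'
from h import *
I=camera_info("top");s=3.46
L=lambda u,v,z:ray(I,(195+u/s,180+v/s),z)
fl,fr=L(107,237,.012),L(509,212,.012)
bl,br=L(97,45,.052),L(497,20,.052)
print(fl,fr,np.linalg.norm(fl-fr));print(bl,br,np.linalg.norm(bl-br), np.linalg.norm((bl+br-fl-fr)[:2]/2))
d=(fl-fr)[:2];print("yaw y-axis",np.degrees(np.arctan2(-d[0],d[1])))
print("tooly",Ro.from_quat(robot.get_obs()["tool_rot"]).as_matrix().round(3))
im=cv2.imread("pics/top0.png")
o=[cv2.resize(im[240:280,x:x+52],None,fx=5,fy=5,interpolation=cv2.INTER_CUBIC) for x in(120,345,400)]
cv2.imwrite("pics/p3.png",np.hstack(o))
E
```

```text
[0.49467531 0.15754445 0.012     ] [ 0.51279763 -0.19267448  0.012     ] 0.3506874920258463
[0.65641067 0.16338172 0.052     ] [ 0.67539592 -0.18252918  0.052     ] 0.3464315081727849 0.16236360572308553
yaw y-axis 2.962167998368182
tooly [[-0.001  0.446  0.895]
 [-0.002  0.895 -0.446]
 [-1.    -0.002 -0.   ]]
```

View pics/p3.png

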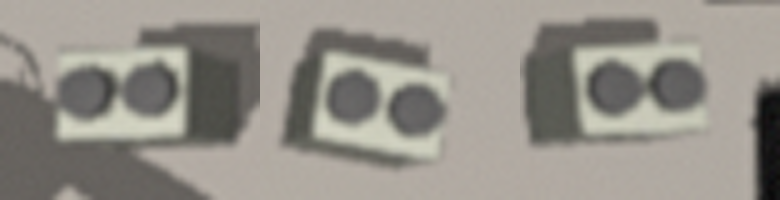

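Pack caps seen at top-view pixels: A (137,258.4)/(150,258), B (363.4,259.4)/(376.4,261.8), C (418.6,257.6)/(431.6,257). Now a "how far to go" helper.

```bash
cat >>h.py <<'E'
PY=np.radians(92.96)  # heading of plate y
ex=np.array([np.sin(PY),-np.cos(PY)]);ey=np.array([np.cos(PY),np.sin(PY)])
F0=np.array([.5037,-.0176])
def edge(i,fwd=0,left=0): return F0+ey*((2.5-i)*.087+left)+ex*fwd
def to(P,head=None):
    "cm in tool axes to reach P (TCP), and turn rad so tool y has heading"
    o=robot.get_obs();R=Ro.from_quat(o["tool_rot"]).as_matrix();p=o["position"]
    h=np.arctan2(R[1,1],R[0,1]);t=0 if head is None else -((head-h+np.pi/2)%np.pi-np.pi/2)
    print("t%.1f pos"%o["time"],p.round(4),"head %.1f w %.4f F"%(np.degrees(h),o["grip_width"]),o["ft_force"].round(1),
     "-> cm",(R.T@(np.array(P)-p)*100).round(2),"turn %.3f"%t)
E
python3 - <<'E'
from h import *
I=camera_info("top")
for n,a,b in [("A",(137,258.4),(150,258)),("B",(363.4,259.4),(376.4,261.8)),("C",(418.6,257.6),(431.6,257))]:
    a,b=ray(I,a,.118),ray(I,b,.118);d=a-b
    print(n,((a+b)/2).round(4),np.linalg.norm(d).round(4),np.degrees(np.arctan2(d[1],d[0])).round(1))
    c=(a+b)/2; to([c[0],c[1],.20],np.arctan2(d[1],d[0]))
E
```

```text
A [0.4602 0.3681 0.118 ] 0.0354 91.1
t0.1 pos [0.2786 0.5588 0.2327] head 63.5 w 0.0869 F [ 0.7 -0.2 -0.1] -> cm [ 3.28 -8.94 24.76] turn -0.483
B [ 0.4469 -0.251   0.118 ] 0.036 78.9
t0.1 pos [0.2786 0.5588 0.2327] head 63.5 w 0.0869 F [ 0.7 -0.2 -0.1] -> cm [  3.37 -64.94  51.22] turn -0.269
C [ 0.4543 -0.4035  0.118 ] 0.036 92.0
t0.1 pos [0.2786 0.5588 0.2327] head 63.5 w 0.0869 F [ 0.7 -0.2 -0.1] -> cm [  3.4  -78.25  58.68] turn -0.498
```

```bash
python3 -m inch '[[[0,-1.3,3.5,0,1],[0,-1.3,3.5,0,1],[0,-1.3,3.5,0,1],[0,-1.3,3.5,0,1],[0,-1.3,3.5,0,1],[0,-1.3,3.5,0,1],[0,-1.3,3.5,0,1]]]' 20; python3 -m inch '[[[0,0,0,-0.12,1],[0,0,0,-0.12,1],[0,0,0,-0.12,1],[0,0,0,-0.12,1]]]'; python3 - <<'E'
from h import *
to([.4602,.3681,.19],np.radians(91.1))
im=camera("wrist");cv2.imwrite("pics/w1.png",im[:,:,::-1]);I=camera_info("wrist")
print(proj(I,[[.4602,.3681,.118],[.4602,.3681+.018,.118],[.4602,.3681-.018,.118]]))
E
```

```text
time: 0.68
position: [0.4562, 0.3671, 0.2284]
tool_rot: [0.155, 0.692, -0.158, 0.687]
ft_force: [1.2, 0.4, -0.2]
grip_width: 0.0872
time: 1.02
position: [0.4636, 0.3581, 0.2264]
tool_rot: [-0.016, 0.71, 0.012, 0.704]
ft_force: [0.6, -0.2, 0.6]
grip_width: 0.0869
t1.0 pos [0.4636 0.3581 0.2264] head 92.2 w 0.0869 F [ 0.6 -0.2  0.6] -> cm [ 3.64  1.03 -0.27] turn 0.020
[[293.06171815 214.32650206]
 [313.22170238 215.20074664]
 [272.88385581 213.45148219]]
```

View pics/w1.png

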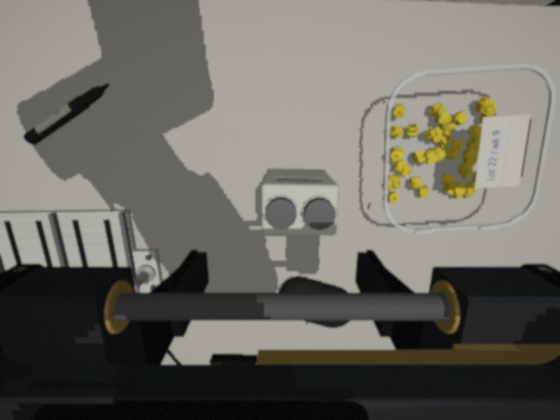

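The pack is under the gripper with its caps at (280,213) and (319,213), a few pixels right of the prediction. I remeasure with the arm settled.

```bash
cat >>h.py <<'E'
def wcaps(P):
    "cap pair near P in the wrist view -> centre and heading"
    I=camera_info("wrist");im=camera("wrist")
    u,v=proj(I,[[*P[:2],.118]])[0].astype(int)
    g=cv2.medianBlur(cv2.cvtColor(im,cv2.COLOR_RGB2GRAY),5)
    c=cv2.HoughCircles(g,cv2.HOUGH_GRADIENT,1,25,param1=80,param2=12,minRadius=12,maxRadius=24)
    c=sorted(c[0],key=lambda k:np.hypot(k[0]-u,k[1]-v))[:2];print("pred",u,v,"circ",np.round(c,1).tolist())
    a,b=[ray(I,k[:2],.118) for k in c];d=a-b;d=d if d[1]>0 else -d;m=(a+b)/2
    h=np.arctan2(d[1],d[0]);print("pack",m.round(4),"sep %.4f head %.1f"%(np.linalg.norm(d),np.degrees(h)))
    return m,h
E
python3 - <<'E'
from h import *
m,h=wcaps([.4602,.3681]);to([m[0],m[1],.20],h)
E
```

```text
pred 293 214 circ [[280.5, 212.5, 15.5], [317.5, 213.5, 15.199999809265137]]
pack [0.4587 0.3733 0.118 ] sep 0.0329 head 91.0
t1.1 pos [0.4634 0.3584 0.2265] head 91.9 w 0.0868 F [-0.1 -0.  -0.6] -> cm [ 2.64  1.52 -0.39] turn 0.016
```

```bash
python3 -m inch '[[[2.6,1.3,-0.4,0.016,1],[2.6,0,0,0,1],[2.4,0,0,0,1],[0,0,0,0,1],[0,0,0,0,1]]]'; python3 - <<'E'
from h import *
m,h=wcaps([.4590,.371]);to([m[0],m[1],.08],h)
cv2.imwrite("pics/w2.png",camera("wrist")[:,:,::-1])
E
```

```text
time: 1.53
position: [0.4592, 0.3729, 0.1495]
tool_rot: [-0.001, 0.709, -0.001, 0.706]
ft_force: [0.6, 0.6, -0.1]
grip_width: 0.0869
pred 277 251 circ [[257.5, 248.5, 23.399999618530273], [309.5, 248.5, 21.0]]
pack [0.4569 0.3747 0.118 ] sep 0.0338 head 90.1
t1.6 pos [0.4588 0.3726 0.1495] head 90.0 w 0.0872 F [-0.5 -0.2 -0.5] -> cm [ 6.95  0.23 -0.15] turn -0.001
```

View pics/w2.png

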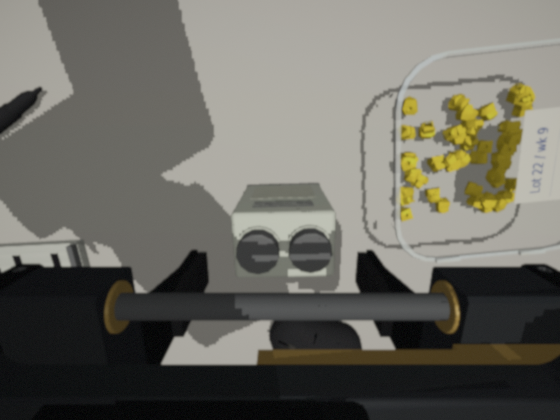

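The caps, at (258,250) and (310,250), lie midway between the fingers at 207 and 357. Descend, grip and lift.

```bash
python3 -m inch '[[[3.5,0.1,0,0,1],[3.5,0,0,0,1],[0,0,0,0,1],[0,0,0,0,0.6],[0,0,0,0,0.6],[0,0,0,0,0.6],[0,0,0,0,0.6]]]' 20; python3 -m inch '[[[-2,0,0,0,0.6],[-2,0,0,0,0.6],[0,0,0,0,0.6]]]'; python3 - <<'E'
from h import *
e=edge(1);p=e-ex*.028;print(e,p);to([p[0],p[1],.12],PY)
cv2.imwrite("pics/w3.png",camera("wrist")[:,:,::-1])
E
```

```text
time: 2.22
position: [0.4675, 0.3781, 0.0919]
tool_rot: [0.004, 0.701, 0.002, 0.713]
ft_force: [0.7, 0.5, -3.3]
grip_width: 0.0723
time: 2.47
position: [0.4668, 0.3779, 0.1351]
tool_rot: [0.004, 0.701, 0.002, 0.713]
ft_force: [1.0, 0.6, -2.8]
grip_width: 0.0725
[0.49696114 0.11272589] [0.4689985  0.11128001]
t2.5 pos [0.4668 0.3779 0.1351] head 89.8 w 0.0725 F [ 1.   0.6 -2.8] -> cm [  1.29 -26.67   0.29] turn -0.055
```

```bash
python3 -m inch '[[[0,-2.7,0,0,0.6],[0,-2.7,0,0,0.6],[0,-2.7,0,-0.01,0.6],[0,-2.7,0,-0.01,0.6],[0,-2.7,0,-0.01,0.6],[0,-2.7,0,-0.01,0.6],[0,-2.7,0,-0.01,0.6],[0,-2.7,0,0,0.6]]]'; python3 -m inch '[[[0,-2.7,0,0,0.6],[0,-2.2,0,0,0.6],[0,0,0,0,0.6],[0,0,0,0,0.6]]]'; python3 - <<'E'
from h import *
o=robot.get_obs();print(Ro.from_quat(o["tool_rot"]).as_matrix().round(3))
p=edge(1)-ex*.025;to([p[0],p[1],.12],PY)
cv2.imwrite("pics/w3.png",camera("wrist")[:,:,::-1])
E
```

```text
time: 3.18
position: [0.468, 0.1597, 0.1284]
tool_rot: [-0.016, 0.7, 0.025, 0.714]
ft_force: [-0.0, -0.3, -3.5]
grip_width: 0.0719
time: 3.52
position: [0.4696, 0.1035, 0.1257]
tool_rot: [-0.014, 0.701, 0.022, 0.713]
ft_force: [-0.0, 0.4, -3.8]
grip_width: 0.0722
[[ 0.016 -0.052  0.999]
 [ 0.012  0.999  0.052]
 [-1.     0.011  0.017]]
t3.5 pos [0.4696 0.1035 0.1257] head 93.0 w 0.0722 F [-0.   0.4 -3.8] -> cm [0.58 0.77 0.27] turn 0.000
```

View pics/w3.png

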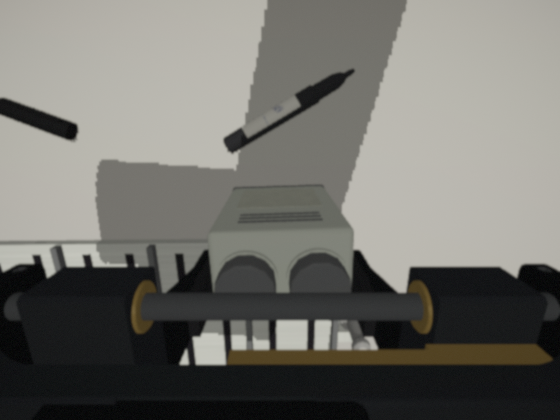

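The pack is held squarely. Its rear-bottom corners are at (235,187) and (323,187), and the plate's front edge runs along row 242. I check both by casting rays.

```bash
python3 - <<'E'
from h import *
I=camera_info("wrist")
for n,P in [("rearbot",[(235,187),(323,187)]),]:
    for z in(.03,.035,.04):
        q=[ray(I,p,z) for p in P];print(n,z,[x.round(4) for x in q],np.linalg.norm(q[0]-q[1]))
for z in(.13,.135,.14):
        q=[ray(I,p,z) for p in [(211,229),(349,229)]];print("reartop",z,[x.round(4) for x in q],np.linalg.norm(q[0]-q[1]))
im=cv2.imread("pics/w3.png",0)
for u in(20,100,190):
    col=im[232:252,u].astype(int);v=232+np.argmin(np.diff(col))+.5;q=ray(I,(u,v),.012);print(u,v,q.round(4),"fwd rel est edge",(q[:2]-F0)@ex)
E
```

```text
rearbot 0.03 [array([0.4436, 0.0656, 0.03  ]), array([0.44 , 0.138, 0.03 ])] 0.072461853045589
rearbot 0.035 [array([0.4425, 0.0663, 0.035 ]), array([0.4389, 0.1372, 0.035 ])] 0.07098669662068098
rearbot 0.04 [array([0.4413, 0.067 , 0.04  ]), array([0.4378, 0.1364, 0.04  ])] 0.06951154019577298
reartop 0.13 [array([0.4429, 0.0669, 0.13  ]), array([0.4394, 0.1373, 0.13  ])] 0.0704548610590267
reartop 0.135 [array([0.441, 0.068, 0.135]), array([0.4376, 0.136 , 0.135 ])] 0.06803551686172687
reartop 0.14 [array([0.439 , 0.0691, 0.14  ]), array([0.4358, 0.1346, 0.14  ])] 0.06561617266442703
20 240.5 [ 0.5086 -0.1353  0.012 ] fwd rel est edge -0.0012122960222499084
100 239.5 [ 0.504  -0.0615  0.012 ] fwd rel est edge -0.0019953805439966487
190 238.5 [0.4989 0.0217 0.012 ] fwd rel est edge -0.0027542670332693377
```

```bash
python3 -m inch '[[[0,0.5,-0.2,0,0.6],[0,0.5,-0.1,0,0.6],[0.8,0,-0.1,0,0.6],[0.8,0,0,0,0.6],[0.7,0,0,0,0.6],[0.5,0,0,0,0.6],[0,0,0,0,0.6],[0,0,0,0,0.6]]]'; python3 - <<'E'
from h import *
p=edge(1);to([p[0],p[1],.09],PY)
E
```

```text
time: 4.23
position: [0.4637, 0.1202, 0.0936]
tool_rot: [-0.017, 0.702, 0.026, 0.712]
ft_force: [0.4, 0.3, -3.2]
grip_width: 0.0719
t4.2 pos [0.4637 0.1202 0.0936] head 93.5 w 0.0719 F [ 0.4  0.3 -3.2] -> cm [ 0.39 -0.95  3.27] turn 0.009
```

```bash
python3 -m inch '[[[0.1,-0.6,0,0.009,0.6],[0.2,0,0,0,0.6],[0,0,0,0,0.6],[0,0,0,0,0.6]]]';  python3 -m inch '[[[0,0,0.3,0,0.6],[0,0,0.3,0,0.6],[0,0,0.2,0,0.6],[0,0,0,0,0.6]]]'; python3 - <<'E'
from h import *
p=edge(1);to([p[0],p[1],.09],PY)
cv2.imwrite("pics/w4.png",camera("wrist")[:,:,::-1])
E
```

```text
time: 4.57
position: [0.4653, 0.1131, 0.0905]
tool_rot: [-0.014, 0.701, 0.022, 0.713]
ft_force: [-0.3, 1.0, -3.6]
grip_width: 0.0723
time: 4.9
position: [0.4744, 0.1132, 0.0911]
tool_rot: [-0.013, 0.701, 0.022, 0.713]
ft_force: [0.6, 0.6, -4.5]
grip_width: 0.0721
t4.9 pos [0.4744 0.1132 0.0911] head 92.8 w 0.0721 F [ 0.6  0.6 -4.5] -> cm [ 0.14 -0.16  2.25] turn -0.002
```

View pics/w4.png

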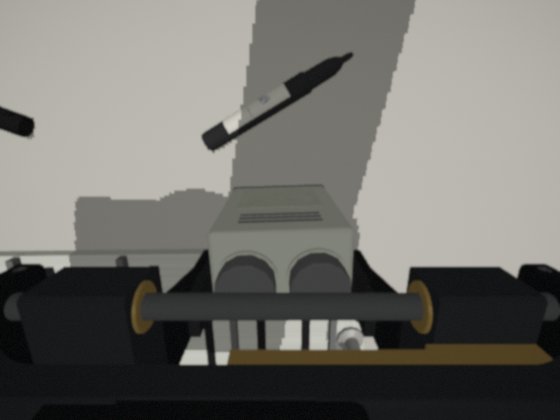

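```bash
python3 - <<'E'
from h import *
I=camera_info("wrist")
im=cv2.imread("pics/w4.png",0)
q=[ray(I,p,.0) for p in [(234,187),(323.5,187)]];m=(q[0]+q[1])/2;print(m,np.linalg.norm(q[0]-q[1]),"rear fwd of edge",(m[:2]-F0)@ex,"lat",(m[:2]-edge(1))@ey)
for u in(20,100,190):
    col=im[240:265,u].astype(int);v=240+np.argmin(np.diff(col))+.5;q=ray(I,(u,v),.012);print(u,v,q.round(4),(q[:2]-F0)@ex)
E
python3 -m inch '[[[0.3,0,0,0,0.6],[0,0,0,0,0.6]]]';python3 -m inch '[[[0,0,0.3,0,0.6],[0,0,0.2,0,0.6],[0,0,0,0,0.6]]]'
```

```text
[0.4452316  0.11126087 0.        ] 0.07228891290860501 rear fwd of edge -0.05173617241241757 lat 0.0012081862314516042
20 263.5 [ 0.5168 -0.0993  0.012 ] 0.00888262583024739
100 248.5 [ 0.5003 -0.032   0.012 ] -0.0040934764563673644
190 247.5 [0.4962 0.041  0.012 ] -0.0044187409442161905
time: 5.12
position: [0.475, 0.1129, 0.0895]
tool_rot: [-0.014, 0.7, 0.022, 0.714]
ft_force: [1.0, 0.5, -3.2]
grip_width: 0.072
time: 5.37
position: [0.4795, 0.1133, 0.0894]
tool_rot: [-0.014, 0.701, 0.022, 0.713]
ft_force: [-0.2, -1.0, -4.8]
grip_width: 0.0716
```

```bash
python3 -m inch '[[[0,0,-0.5,0,0.6],[0,0,-0.4,0,0.6],[0,0,0,0,0.6]]]';python3 -m inch '[[[0.4,0,0,0,0.6],[0,0,0,0,0.6]]]';python3 -m inch '[[[0.4,0,0,0,0.6],[0,0,0,0,0.6]]]';python3 -m inch '[[[0.4,0,0,0,0.6],[0,0,0,0,0.6]]]'
```

```text
time: 5.62
position: [0.4711, 0.1129, 0.0891]
tool_rot: [-0.014, 0.7, 0.022, 0.714]
ft_force: [-0.5, -0.3, -1.5]
grip_width: 0.0722
time: 5.78
position: [0.4719, 0.113, 0.0875]
tool_rot: [-0.015, 0.698, 0.022, 0.715]
ft_force: [-0.1, 0.5, -3.7]
grip_width: 0.0722
time: 5.95
position: [0.4732, 0.1132, 0.0857]
tool_rot: [-0.015, 0.697, 0.023, 0.717]
ft_force: [-0.2, 0.2, -3.8]
grip_width: 0.0718
time: 6.12
position: [0.4745, 0.1134, 0.0836]
tool_rot: [-0.016, 0.695, 0.023, 0.718]
ft_force: [-0.5, 1.3, -3.2]
grip_width: 0.0721
```

```bash
cat >>h.py <<'E'
def tilt():
    o=robot.get_obs();R=Ro.from_quat(o["tool_rot"]).as_matrix();print("tilt fwd %.1f left %.1f deg"%tuple(np.degrees(R[:2,0])),"q",o["q"].round(3))
E
python3 -m inch '[[[1.0,0,0,0,0.6],[0,0,0,0,0.6]]]'; python3 - <<'E'
from h import *
tilt();p=edge(1);to([p[0],p[1],.09],PY)
E
```

```text
time: 6.28
position: [0.477, 0.1136, 0.0757]
tool_rot: [-0.016, 0.693, 0.023, 0.72]
ft_force: [-0.9, -0.2, -4.0]
grip_width: 0.0722
tilt fwd 2.2 left 0.6 deg q [-1.000e-03  6.080e-01  1.927e+00  2.000e-02  5.680e-01 -1.644e+00]
t6.3 pos [0.477  0.1136 0.0757] head 93.2 w 0.0722 F [-0.9 -0.2 -4. ] -> cm [-1.35 -0.18  2.05] turn 0.004
```

```bash
python3 - <<'E'
from h import *
im=camera("scene")[:,:,::-1];I=camera_info("scene")
print(proj(I,[[*edge(1),0],[*edge(1),.012],[.477,.1136,.0757]]))
a=cv2.resize(im[100:260,150:310],None,fx=4.5,fy=3.75*1.2,interpolation=cv2.INTER_CUBIC)[:600]
cv2.imwrite("pics/s5.png",a[:600])
cv2.imwrite("pics/w5.png",camera("wrist")[:,:,::-1])
E
```

```text
[[226.60505195 226.89371363]
 [226.2298039  223.68629443]
 [217.60698054 209.00378572]]
```

View pics/s5.png

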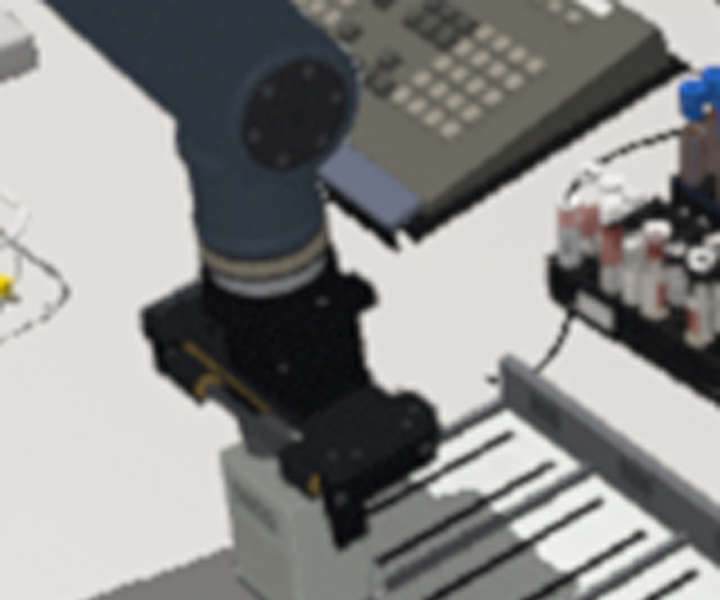

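```bash
python3 -m inch '[[[0.8,0,-0.2,0,0.6],[0,0,0,0,0.6],[0,0,0,0,0.6]]]'; python3 - <<'E'
from h import *
tilt();p=edge(1);to([p[0],p[1],.09],PY)
im=camera("scene")[:,:,::-1]
a=cv2.resize(im[185:265,180:290],None,fx=6,fy=6,interpolation=cv2.INTER_CUBIC)
cv2.imwrite("pics/s6.png",a)
E
```

```text
time: 6.63
position: [0.4773, 0.1137, 0.0685]
tool_rot: [-0.016, 0.691, 0.023, 0.722]
ft_force: [-0.0, 0.2, -3.4]
grip_width: 0.0719
tilt fwd 2.5 left 0.6 deg q [-1.000e-03  6.220e-01  1.933e+00  2.100e-02  5.420e-01 -1.645e+00]
t6.6 pos [0.4773 0.1137 0.0685] head 93.2 w 0.0719 F [-0.   0.2 -3.4] -> cm [-2.07 -0.19  2.05] turn 0.004
```

View pics/s6.png

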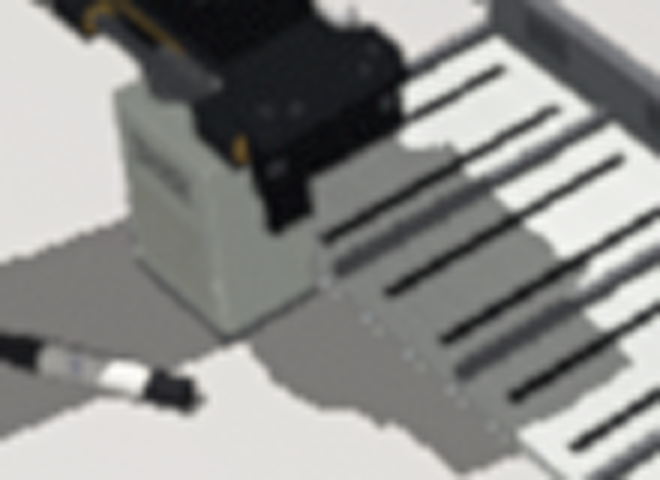

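```bash
python3 - <<'E'
from h import *
I=camera_info("scene")
for u,v in [(218,240.8),(202.8,228.3)]:
  for z in(0,.005,.01,.015,.02):
    q=ray(I,(u,v),z);d=q[:2]-edge(1);print(u,z,q.round(4),"fwd %.4f left %.4f"%(d@ex,d@ey))
im=camera("wrist")[:,:,::-1];J=camera_info("wrist");cv2.imwrite("pics/w6.png",im)
g=cv2.cvtColor(im,cv2.COLOR_BGR2GRAY).astype(int)
for u in(245,280,310): print(u,[ (v,g[v,u]) for v in range(175,240,4)])
E
```

```text
218 0 [0.4493 0.0816 0.    ] fwd -0.0492 left -0.0286
218 0.005 [0.4469 0.077  0.005 ] fwd -0.0518 left -0.0331
218 0.01 [0.4446 0.0724 0.01  ] fwd -0.0544 left -0.0376
218 0.015 [0.4422 0.0678 0.015 ] fwd -0.0570 left -0.0420
218 0.02 [0.4399 0.0633 0.02  ] fwd -0.0596 left -0.0465
202.8 0 [0.4428 0.1487 0.    ] fwd -0.0522 left 0.0387
202.8 0.005 [0.4405 0.1437 0.005 ] fwd -0.0548 left 0.0339
202.8 0.01 [0.4382 0.1388 0.01  ] fwd -0.0573 left 0.0291
202.8 0.015 [0.4359 0.1339 0.015 ] fwd -0.0599 left 0.0243
202.8 0.02 [0.4336 0.129  0.02  ] fwd -0.0625 left 0.0195
245 [(175, np.int64(117)), (179, np.int64(118)), (183, np.int64(110)), (187, np.int64(101)), (191, np.int64(102)), (195, np.int64(103)), (199, np.int64(105)), (203, np.int64(103)), (207, np.int64(100)), (211, np.int64(106)), (215, np.int64(105)), (219, np.int64(95)), (223, np.int64(96)), (227, np.int64(93)), (231, np.int64(78)), (235, np.int64(107)), (239, np.int64(107))]
280 [(175, np.int64(118)), (179, np.int64(118)), (183, np.int64(109)), (187, np.int64(101)), (191, np.int64(103)), (195, np.int64(101)), (199, np.int64(102)), (203, np.int64(102)), (207, np.int64(102)), (211, np.int64(107)), (215, np.int64(106)), (219, np.int64(91)), (223, np.int64(96)), (227, np.int64(94)), (231, np.int64(81)), (235, np.int64(106)), (239, np.int64(107))]
310 [(175, np.int64(118)), (179, np.int64(117)), (183, np.int64(104)), (187, np.int64(102)), (191, np.int64(103)), (195, np.int64(103)), (199, np.int64(104)), (203, np.int64(103)), (207, np.int64(102)), (211, np.int64(106)), (215, np.int64(107)), (219, np.int64(90)), (223, np.int64(96)), (227, np.int64(92)), (231, np.int64(81)), (235, np.int64(106)), (239, np.int64(107))]
```

```bash
python3 -m inch '[[[0.6,0,-0.1,0,0.6],[0,0,0,0,0.6]]]';python3 -m inch '[[[0.6,0,-0.1,0,0.6],[0,0,0,0,0.6]]]'
```

```text
time: 6.9
position: [0.4784, 0.1137, 0.064]
tool_rot: [-0.017, 0.689, 0.023, 0.724]
ft_force: [0.1, 0.3, -3.5]
grip_width: 0.0716
time: 7.07
position: [0.4799, 0.1139, 0.0599]
tool_rot: [-0.017, 0.687, 0.023, 0.726]
ft_force: [-0.4, -0.9, -3.9]
grip_width: 0.0723
```

```bash
python3 - <<'E'
from h import *
tilt()
im=camera("scene")[:,:,::-1]
a=cv2.resize(im[185:265,180:290],None,fx=6,fy=6,interpolation=cv2.INTER_CUBIC)
w=cv2.resize(camera("wrist")[:,:,::-1],None,fx=.4,fy=.4)
a[:168,-224:]=w[:168]
cv2.imwrite("pics/s7.png",a)
E
```

```text
tilt fwd 3.1 left 0.6 deg q [-1.000e-03  6.400e-01  1.939e+00  2.200e-02  5.090e-01 -1.647e+00]
```

View pics/s7.png

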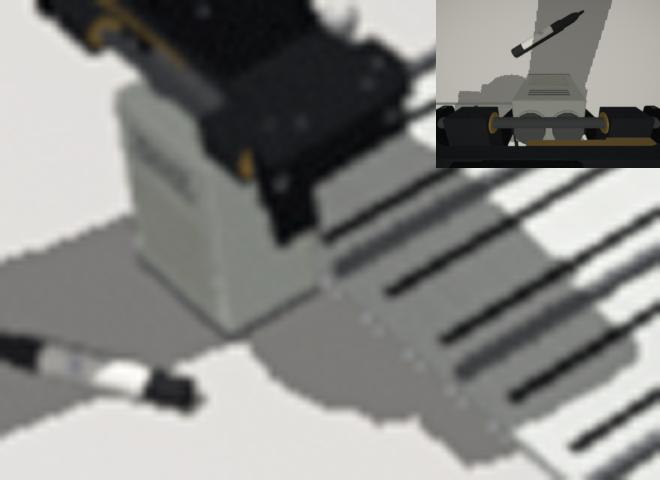

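The pack stands on the worktop and hasn't moved between the two views: its rear-bottom corner stays at crop (228,335) and its foot is at the edge. Only the fingers slid down it. Release and rise.

```bash
python3 -m inch '[[[0,0,0,0,1],[0,0,0,0,1],[0,0,0,0,1]]]'; python3 -m inch '[[[-2.5,0,0,0,1],[-2.5,0,0,0,1],[-2.5,0,0,0,1],[-2.5,0,0,0,1],[0,0,0,0,1]]]';python3 - <<'E'
from h import *
tilt();to([*edge(1),.15],PY)
m,h=wcaps(edge(1)-ex*.027);d=m[:2]-edge(1);print(d@ex,d@ey)
E
```

```text
time: 7.42
position: [0.4784, 0.1138, 0.0584]
tool_rot: [-0.017, 0.689, 0.023, 0.725]
ft_force: [-0.2, -0.6, 0.5]
grip_width: 0.0832
time: 7.83
position: [0.4714, 0.1123, 0.1587]
tool_rot: [-0.016, 0.692, 0.023, 0.721]
ft_force: [0.6, -0.8, 0.1]
grip_width: 0.0867
tilt fwd 2.3 left 0.6 deg q [-0.004  0.445  1.884  0.016  0.772 -1.641]
t7.8 pos [0.4714 0.1123 0.1587] head 93.2 w 0.0867 F [ 0.6 -0.8  0.1] -> cm [ 0.97 -0.11  2.52] turn 0.004
pred 278 241 circ [[257.5, 233.5, 20.700000762939453], [307.5, 234.5, 21.100000381469727]]
pack [0.4641 0.1135 0.118 ] sep 0.0336 head 91.7
-0.03275972023340816 0.0024759632034862247
```

Pack 1 stands about 5 mm short of the edge, squarely in front of bay 1. Now I go behind it with the jaws at about 50 mm for a two-point push.

```bash
python3 -m inch '[[[-0.3,0,-2,0,0.57],[-0.3,0,-2,0,0.57],[-0.2,0,-2,0,0.57],[0,0,0,0,0.57]]]'; python3 - <<'E'
from h import *
tilt();p=edge(1,-.085);to([*p,.098],PY)
E
```

```text
time: 8.22
position: [0.4076, 0.1085, 0.1601]
tool_rot: [-0.016, 0.694, 0.023, 0.719]
ft_force: [-1.0, 0.7, 0.2]
grip_width: 0.0682
tilt fwd 2.0 left 0.6 deg q [-0.014  0.377  2.026  0.017  0.703 -1.653]
t8.2 pos [0.4076 0.1085 0.1601] head 93.1 w 0.0682 F [-1.   0.7  0.2] -> cm [ 6.22 -0.1   0.22] turn 0.003
```

```bash
python3 -m inch '[[[3,0,0,0,0.57],[3,0,0,0,0.57],[0,0,0,0,0.57],[0,0,0,0,0.57]]]'; python3 -m inch '[[[0,0,1,0,0.57],[0,0,1,0,0.57],[0,0,0.5,0,0.57],[0,0,0,0,0.57]]]'; python3 - <<'E'
from h import *
tilt();p=edge(1,.03);to([*p,.098],PY)
m,h=wcaps(edge(1)-ex*.027);d=m[:2]-edge(1);print(d@ex,d@ey)
E
```

```text
time: 8.55
position: [0.4115, 0.1091, 0.0968]
tool_rot: [-0.016, 0.694, 0.023, 0.72]
ft_force: [-0.5, -0.5, 0.2]
grip_width: 0.0508
time: 8.88
position: [0.4408, 0.1106, 0.0999]
tool_rot: [-0.016, 0.693, 0.022, 0.721]
ft_force: [-0.5, 0.3, -0.0]
grip_width: 0.0498
tilt fwd 2.2 left 0.6 deg q [-0.008  0.532  2.002  0.021  0.569 -1.65 ]
t8.9 pos [0.4408 0.1106 0.0999] head 93.1 w 0.0498 F [-0.5  0.3 -0. ] -> cm [ 0.53 -0.1   8.6 ] turn 0.002
pred 279 340 circ [[309.5, 348.5, 21.0], [240.5, 343.5, 23.399999618530273]]
pack [0.4735 0.1094 0.118 ] sep 0.0369 head 87.5
-0.023589905589523535 -0.002097707936680431
```

```bash
python3 -m inch '[[[0,0,1,0,0.57],[0,0,1,0,0.57],[0,0,1,0,0.57]]]'; python3 -m inch '[[[0.1,0,1,0,0.57],[0.1,0,1,0,0.57],[0.1,0,0.7,0,0.57]]]'; python3 -m inch '[[[0,0,0.8,0,0.57],[0,0,0.8,0,0.57],[0,0,0.6,0,0.57],[0,0,0,0,0.57],[0,0,0,0,0.57]]]'; python3 - <<'E'
from h import *
tilt();p=edge(1,.03);to([*p,.098],PY)
im=camera("scene")[:,:,::-1]
a=cv2.resize(im[165:265,170:310],None,fx=5,fy=5,interpolation=cv2.INTER_CUBIC)
cv2.imwrite("pics/s8.png",a)
E
```

```text
time: 9.18
position: [0.4686, 0.1125, 0.1029]
tool_rot: [-0.016, 0.694, 0.023, 0.72]
ft_force: [-0.2, -0.1, 0.8]
grip_width: 0.0495
time: 9.43
position: [0.5003, 0.1141, 0.1028]
tool_rot: [-0.016, 0.691, 0.023, 0.722]
ft_force: [0.7, -0.8, 0.7]
grip_width: 0.0495
time: 9.85
position: [0.5275, 0.1154, 0.1042]
tool_rot: [-0.016, 0.69, 0.023, 0.723]
ft_force: [0.2, -0.4, -0.4]
grip_width: 0.0494
tilt fwd 2.7 left 0.6 deg q [ 0.003  0.593  1.793  0.016  0.709 -1.635]
t9.8 pos [0.5275 0.1154 0.1042] head 93.1 w 0.0494 F [ 0.2 -0.4 -0.4] -> cm [ 0.62 -0.12 -0.09] turn 0.003
```

View pics/s8.png

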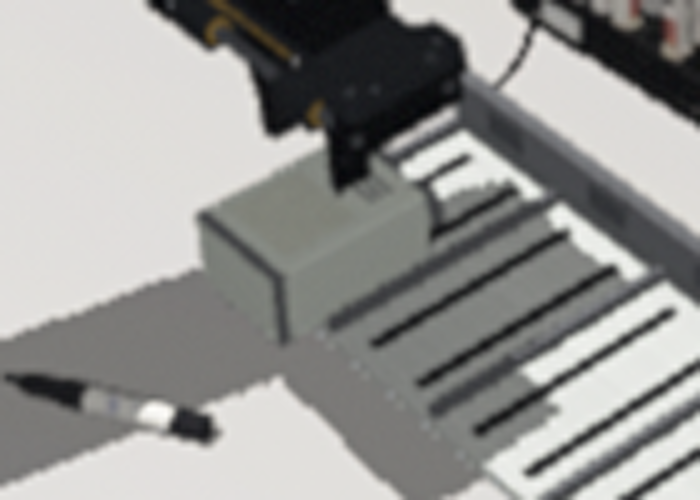

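Pack 1 lies on its broad side in bay 1, with the foot line at crop (200,215)-(283,340) just outside the edge. I back off, lower and slide it in.

```bash
python3 -m inch '[[[-0.5,0,-3,0,0.57],[0,0,-3,0,0.57],[0,0,-3,0,0.57],[0,0,0,0,0.57],[0,0,0,0,0.57]]]'; python3 - <<'E'
from h import *
tilt();p=edge(1,-.05);to([*p,.042],PY)
E
```

```text
time: 10.32
position: [0.4322, 0.1103, 0.1045]
tool_rot: [-0.016, 0.691, 0.023, 0.723]
ft_force: [0.9, -0.6, 0.2]
grip_width: 0.0494
tilt fwd 2.6 left 0.6 deg q [-0.009  0.515  2.023  0.021  0.558 -1.652]
t10.3 pos [0.4322 0.1103 0.1045] head 93.1 w 0.0494 F [ 0.9 -0.6  0.2] -> cm [ 6.31 -0.15  1.19] turn 0.003
```

```bash
python3 -m inch '[[[3.1,0,0,0,0.57],[3.1,0,0,0,0.57],[0,0,0,0,0.57],[0,0,0,0,0.57]]]'; python3 -m inch '[[[0.1,-0.1,1.2,0,0.57],[0,0,1.2,0,0.57],[0,0,1,0,0.57],[0,0,0,0,0.57]]]'; python3 - <<'E'
from h import *
tilt();p=edge(1,.032);to([*p,.042],PY)
E
```

```text
time: 10.65
position: [0.4369, 0.1112, 0.042]
tool_rot: [-0.016, 0.689, 0.023, 0.724]
ft_force: [-0.8, 0.9, 0.6]
grip_width: 0.0497
time: 10.98
position: [0.4714, 0.1122, 0.0464]
tool_rot: [-0.016, 0.69, 0.023, 0.723]
ft_force: [0.4, 0.2, 0.0]
grip_width: 0.0493
tilt fwd 2.7 left 0.6 deg q [-0.004  0.664  1.959  0.024  0.472 -1.651]
t11.0 pos [0.4714 0.1122 0.0464] head 93.2 w 0.0493 F [0.4 0.2 0. ] -> cm [ 0.71 -0.11  5.73] turn 0.004
```

```bash
python3 -m inch '[[[0.2,0,0.8,0,0.57],[0.1,0,0.8,0,0.57],[0.1,0,0.8,0,0.57],[0.1,0,0.8,0,0.57],[0,0,0.5,0,0.57]]]'; for i in 1 2; do python3 -m inch '[[[0,0,0.4,0,0.57],[0,0,0.3,0,0.57],[0,0,0,0,0.57]]]';done; python3 - <<'E'
from h import *
tilt();p=edge(1,.032);to([*p,.042],PY)
E
```

```text
time: 11.4
position: [0.5064, 0.1148, 0.0462]
tool_rot: [-0.016, 0.693, 0.023, 0.721]
ft_force: [-0.3, 0.4, -0.1]
grip_width: 0.0498
time: 11.65
position: [0.5162, 0.1152, 0.0463]
tool_rot: [-0.016, 0.692, 0.023, 0.722]
ft_force: [-1.1, 0.5, 0.0]
grip_width: 0.0497
time: 11.9
position: [0.5227, 0.1157, 0.0462]
tool_rot: [-0.016, 0.693, 0.023, 0.721]
ft_force: [-1.1, 0.2, 0.1]
grip_width: 0.0496
tilt fwd 2.3 left 0.6 deg q [ 0.003  0.696  1.826  0.019  0.58  -1.64 ]
t11.9 pos [0.5227 0.1157 0.0462] head 93.2 w 0.0496 F [-1.1  0.2  0.1] -> cm [ 0.44 -0.17  0.59] turn 0.005
```

```bash
for i in 1 2 3 4; do python3 -m inch '[[[0,0,0.3,0,0.57],[0,0,0,0,0.57]]]' | grep -E 'pos|ft';done; python3 - <<'E'
from h import *
tilt();p=edge(1,.032);to([*p,.042],PY)
E
```

```text
position: [0.5257, 0.1159, 0.0463]
ft_force: [-0.1, -0.4, -0.8]
position: [0.528, 0.116, 0.0462]
ft_force: [-2.4, -0.6, 0.7]
position: [0.528, 0.1161, 0.046]
ft_force: [-0.3, 0.5, -0.5]
position: [0.5281, 0.1162, 0.0458]
ft_force: [0.2, 0.0, -0.8]
tilt fwd 1.3 left 0.6 deg q [ 0.004  0.703  1.801  0.017  0.615 -1.637]
t12.6 pos [0.5281 0.1162 0.0458] head 93.3 w 0.0499 F [ 0.2  0.  -0.8] -> cm [ 0.38 -0.19  0.07] turn 0.005
```

```bash
python3 -m inch '[[[0,0,0.5,0,0.57],[0,0,0.2,0,0.57],[0,0,0,0,0.57]]]'; python3 -m inch '[[[0,0,-2,0,0.57],[0,0,-2,0,0.57],[0,0,-1.5,0,0.57],[-3.5,0,0,0,1],[-3.8,0,0,0,1],[-3.8,0,0,0,1],[-3.8,0,0,0,1],[0,0,0,0,1]]]'; python3 - <<'E'
from h import *
tilt();to([.4469,-.251,.2],np.radians(78.9))
im=camera("top")[:,:,::-1]
cv2.imwrite("pics/t9.png",cv2.resize(im[170:290,200:450],None,fx=3,fy=3,interpolation=cv2.INTER_CUBIC))
E
```

```text
time: 12.82
position: [0.5282, 0.1165, 0.0452]
tool_rot: [-0.017, 0.704, 0.024, 0.709]
ft_force: [-1.1, -0.1, 1.6]
grip_width: 0.0498
time: 13.48
position: [0.4854, 0.1116, 0.1985]
tool_rot: [-0.016, 0.692, 0.023, 0.721]
ft_force: [1.2, -0.8, -0.4]
grip_width: 0.0753
tilt fwd 2.3 left 0.6 deg q [-0.005  0.394  1.813  0.014  0.894 -1.64 ]
t13.5 pos [0.4854 0.1116 0.1985] head 93.2 w 0.0753 F [ 1.2 -0.8 -0.4] -> cm [ -0.69 -35.99  -5.82] turn 0.249
```

View pics/t9.png

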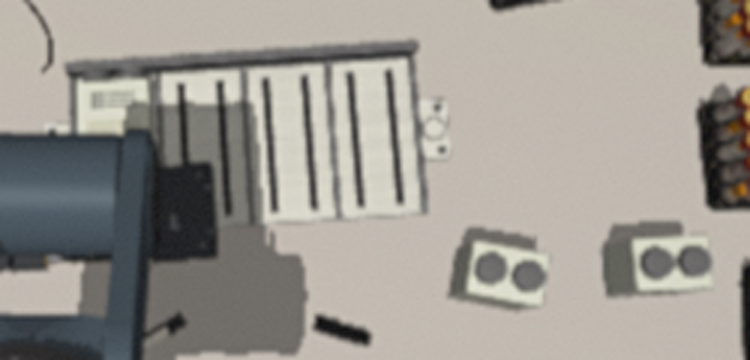

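Pack 1 is in bay 1, and packs B (crop 491,267 / 529,275) and C (657,262 / 694,261) are where they were. On to B.

```bash
python3 -m inch '[[[0,-3.6,-0.6,0,1],[0,-3.6,-0.6,0,1],[0,-3.6,-0.6,0,1],[0,-3.6,-0.6,0,1],[0,-3.6,-0.6,0,1],[0,-3.6,-0.6,0,1],[0,-3.6,-0.6,0,1],[0,-3.6,-0.6,0,1]]]'; python3 -m inch '[[[0,-3.6,-0.5,0,1],[0,-3,-0.5,0,1],[0,0,0,0.12,1],[0,0,0,0.12,1],[0,0,0,0,1],[0,0,0,0,1]]]'; python3 - <<'E'
from h import *
tilt()
m,h=wcaps([.447,-.251]);to([m[0],m[1],.15],h)
E
```

```text
time: 14.2
position: [0.4639, -0.1858, 0.1901]
tool_rot: [-0.023, 0.684, 0.026, 0.729]
ft_force: [0.6, 0.8, 0.1]
grip_width: 0.0866
time: 14.7
position: [0.4615, -0.2718, 0.1836]
tool_rot: [0.068, 0.677, -0.066, 0.73]
ft_force: [0.0, -0.4, 0.1]
grip_width: 0.0868
tilt fwd 4.2 left -0.3 deg q [-0.768  0.454  1.756  0.063  0.876 -2.188]
pred 303 204 circ [[281.5, 201.5, 18.5], [329.5, 203.5, 18.5]]
pack [ 0.4455 -0.2495  0.118 ] sep 0.0352 head 76.4
t14.8 pos [ 0.4615 -0.2716  0.1836] head 79.2 w 0.0873 F [ 0.1 -1.3  0.2] -> cm [ 3.23  1.83 -2.22] turn 0.048
```

```bash
T='from h import *;tilt()'; python3 -m inch '[[[0,0,0,0,1],[0,0,0,0,1],[0,0,0,0,1],[0,0,0,0,1],[0,0,0,0,1],[0,0,0,0,1],[0,0,0,0,1],[0,0,0,0,1]]]'|grep pos; python3 -c "$T"; python3 -m inch '[[[-3,0,0,0,1],[-3,0,0,0,1],[-3,0,0,0,1],[0,0,0,0,1]]]'|grep pos; python3 -c "$T";python3 -m inch '[[[3,0,0,0,1],[3,0,0,0,1],[3,0,0,0,1],[0,0,0,0,1]]]'|grep pos; python3 -c "$T"
```

```text
position: [0.4625, -0.2685, 0.1833]
tilt fwd 4.3 left -0.2 deg q [-0.762  0.454  1.759  0.063  0.874 -2.194]
position: [0.4546, -0.2672, 0.274]
tilt fwd 4.0 left 0.0 deg q [-0.771  0.323  1.668  0.055  1.102 -2.188]
position: [0.4646, -0.2707, 0.1875]
tilt fwd 4.7 left -0.7 deg q [-0.762  0.448  1.755  0.063  0.874 -2.194]
```

```bash
python3 - <<'E'
from h import *
m,h=wcaps([.4455,-.2495]);to([m[0],m[1],.15],h)
E
```

```text
pred 304 196 circ [[280.5, 195.5, 18.200000762939453], [327.5, 197.5, 19.0]]
pack [ 0.4454 -0.2495  0.118 ] sep 0.0348 head 77.2
t16.1 pos [ 0.4656 -0.2716  0.1898] head 79.9 w 0.0870 F [-0.6 -0.4  0.2] -> cm [ 3.77  1.82 -2.71] turn 0.046
```

```bash
python3 -m inch '[[[1.9,0.9,-1.3,0.02,1],[1.9,0.9,-1.3,0.02,1],[0,0,0,0,1],[0,0,0,0,1]]]'|grep pos; python3 - <<'E'
from h import *
tilt();m,h=wcaps([.4455,-.2495]);to([m[0],m[1],.08],h)
cv2.imwrite("pics/w10.png",camera("wrist")[:,:,::-1])
E
```

```text
position: [0.4498, -0.2528, 0.1536]
tilt fwd 5.2 left -1.2 deg q [-0.757  0.474  1.848  0.07   0.74  -2.159]
pred 283 237 circ [[258.5, 237.5, 21.299999237060547], [310.5, 236.5, 22.200000762939453]]
pack [ 0.4449 -0.249   0.118 ] sep 0.0340 head 78.7
t16.5 pos [ 0.4497 -0.2526  0.1538] head 77.5 w 0.0869 F [0.5 0.5 0.3] -> cm [ 7.29  0.25 -1.24] turn -0.022
```

View pics/w10.png

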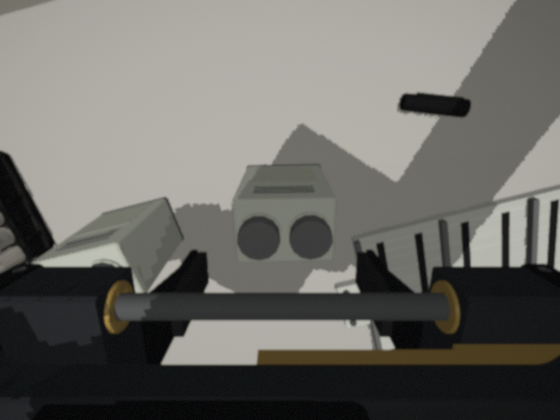

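Pack B's caps, at (258,237) and (310,237), are midway between the fingers. Pack C is clear on the left, and bay 4 shows at the right. Descend and grip.

```bash
python3 -m inch '[[[2.5,0.2,-0.4,-0.02,1],[2.5,0,-0.4,0,1],[2.3,0,-0.4,0,1],[0,0,0,0,1],[0,0,0,0,1]]]'|grep pos; python3 -c "
from h import *;tilt();to([.4449,-.249,.08],np.radians(78))"; python3 -m inch '[[[0,0,0,0,0.6],[0,0,0,0,0.6],[0,0,0,0,0.6],[0,0,0,0,0.6]]]' 20;python3 -m inch '[[[-2,0,0,0,0.6],[-2,0,0,0,0.6],[-1,0,0,0,0.6],[0,0,0,0,0.6]]]'; python3 - <<'E'
from h import *
tilt();to([*edge(2,-.035),.125],PY)
E
```

```text
position: [0.4555, -0.2599, 0.0875]
tilt fwd 6.4 left -2.3 deg q [-0.759  0.597  1.893  0.093  0.546 -2.211]
t17.0 pos [ 0.4555 -0.2599  0.0875] head 78.7 w 0.0868 F [0.9 1.3 0.6] -> cm [ 0.59  0.87 -1.33] turn 0.013
time: 17.32
position: [0.4583, -0.2619, 0.0924]
tool_rot: [0.057, 0.66, -0.08, 0.745]
ft_force: [0.2, -0.2, -4.0]
grip_width: 0.0732
time: 17.65
position: [0.4519, -0.2599, 0.1444]
tool_rot: [0.056, 0.66, -0.08, 0.745]
ft_force: [0.3, -1.1, -3.2]
grip_width: 0.073
tilt fwd 6.6 left -2.6 deg q [-0.764  0.487  1.867  0.077  0.674 -2.199]
t17.6 pos [ 0.4519 -0.2599  0.1444] head 78.8 w 0.0730 F [ 0.3 -1.1 -3.2] -> cm [ 0.82 28.17 -4.2 ] turn -0.247
```

```bash
python3 -m inch '[[[0,0,0,-0.12,0.6],[0,0,0,-0.12,0.6],[0,2,-1,0,0.6],[0,3,0,0,0.6],[0,3,0,0,0.6],[0,3,0,0,0.6],[0,3,0,0,0.6],[0,3,0,0,0.6]]]'|grep pos; python3 -m inch '[[[0,3,0,0,0.6],[0,3,0,0,0.6],[0,2,0,0,0.6],[0,0,0,0,0.6],[0,0,0,0,0.6]]]'|grep pos; python3 - <<'E'
from h import *
tilt();to([*edge(2,-.022),.125],PY)
E
```

```text
position: [0.4357, -0.0958, 0.1334]
position: [0.4281, -0.007, 0.1262]
tilt fwd 6.9 left -3.2 deg q [-0.263  0.44   2.104 -0.05   0.466 -1.845]
t18.7 pos [ 0.4281 -0.007   0.1262] head 92.9 w 0.0728 F [-0.1 -0.  -3.5] -> cm [0.57 2.91 5.27] turn -0.000
```

```bash
python3 -m inch '[[[0,1.5,1.5,0,0.6],[0,1.4,1.5,0,0.6],[0,0,1.3,0,0.6],[0,0,0,0,0.6],[0,0,0,0,0.6]]]'|grep pos; python3 - <<'E'
from h import *
tilt();to([*edge(2,-.022),.09],PY)
im=camera("wrist");cv2.imwrite("pics/w11.png",im[:,:,::-1]);g=cv2.cvtColor(im,cv2.COLOR_RGB2GRAY)
e=cv2.Canny(g,30,80)
L=cv2.HoughLinesP(e[130:262],1,np.pi/180,25,minLineLength=45,maxLineGap=6)
for l in L[:,0]: print(l[0],l[1]+130,l[2],l[3]+130)
E
```

```text
position: [0.4711, 0.0223, 0.1287]
tilt fwd 6.9 left -3.2 deg q [-0.167  0.473  1.994 -0.069  0.548 -1.733]
t19.1 pos [0.4711 0.0223 0.1287] head 92.8 w 0.0725 F [-0.  -0.3 -3.7] -> cm [3.92 0.44 0.4 ] turn -0.004
394 259 447 259
245 175 333 177
386 227 437 130
240 213 312 214
165 132 228 145
153 196 159 143
407 188 438 130
386 225 413 174
```

```bash
python3 - <<'E'
from h import *
I=camera_info("wrist")
for z in(.03,.04,.05):
    q=[ray(I,p,z) for p in [(243,175),(333,177)]];m=(q[0]+q[1])/2-np.r_[edge(2),0];d=q[1]-q[0]
    print(z,np.linalg.norm(d),"rear fwd %.4f left %.4f"%(m[:2]@ex,m[:2]@ey),np.degrees(np.arctan2(d[1],d[0])), [x.round(3) for x in q])
E
```

```text
0.03 0.07325951562589672 rear fwd -0.0571 left -0.0030 92.47270112484915 [array([ 0.446, -0.017,  0.03 ]), array([0.443, 0.057, 0.03 ])]
0.04 0.07019677711315882 rear fwd -0.0601 left -0.0025 92.47270112484912 [array([ 0.443, -0.015,  0.04 ]), array([0.44 , 0.055, 0.04 ])]
0.05 0.06713403860042096 rear fwd -0.0630 left -0.0021 92.47270112484911 [array([ 0.44 , -0.013,  0.05 ]), array([0.437, 0.054, 0.05 ])]
```

```bash
python3 -m inch '[[[1,0.2,-0.15,0,0.6],[1,0.1,-0.15,0,0.6],[1,0,-0.15,0,0.6],[0.8,0,-0.1,0,0.6],[0,0,0,0,0.6]]]'|grep -E 'pos|ft'; python3 - <<'E'
from h import *
tilt();to([*edge(2,-.022),.085],PY)
E
```

```text
position: [0.4713, 0.0179, 0.0907]
ft_force: [0.4, 1.6, 0.2]
tilt fwd 7.3 left -3.4 deg q [-0.177  0.553  2.028 -0.086  0.425 -1.715]
t19.6 pos [0.4713 0.0179 0.0907] head 92.3 w 0.0727 F [0.4 1.6 0.2] -> cm [0.63 0.69 0.77] turn -0.012
```

```bash
python3 -m inch '[[[-0.2,0.3,0,-0.01,0.6],[0,0.3,0,0,0.6],[0,0,0,0,0.6],[0,0,0,0,0.6]]]'|grep -E 'pos|ft'; python3 - <<'E'
from h import *
tilt();to([*edge(2,-.022),.085],PY)
I=camera_info("wrist")
im=camera("wrist");g=cv2.cvtColor(im,cv2.COLOR_RGB2GRAY)
e=cv2.Canny(g,30,80)
L=cv2.HoughLinesP(e[150:232],1,np.pi/180,25,minLineLength=60,maxLineGap=8)
for l in L[:,0]:
    q=[ray(I,p,0.) for p in [(l[0],l[1]+150),(l[2],l[3]+150)]];m=(q[0]+q[1])/2-np.r_[edge(2),0];d=q[1]-q[0]
    print(l,np.linalg.norm(d).round(4),"rear fwd %.4f left %.4f"%(m[:2]@ex,m[:2]@ey),np.degrees(np.arctan2(d[1],d[0])))
E
```

```text
position: [0.468, 0.0232, 0.092]
ft_force: [0.7, 0.5, -3.8]
tilt fwd 7.1 left -3.4 deg q [-0.165  0.549  2.03  -0.091  0.433 -1.708]
t19.9 pos [0.468  0.0232 0.092 ] head 92.8 w 0.0724 F [ 0.7  0.5 -3.8] -> cm [0.83 0.14 1.06] turn -0.003
[244  55 324  57] 0.0661 rear fwd -0.0370 left -0.0046 92.73742684305763
[243  58 325  61] 0.0681 rear fwd -0.0339 left -0.0046 92.06142574953093
[241  61 323  64] 0.0685 rear fwd -0.0311 left -0.0063 92.09614773111898
[240  63 326  66] 0.072 rear fwd -0.0293 left -0.0055 92.22482220977764
[412  81 459   0] 0.071 rear fwd -0.0507 left 0.1133 164.47976497368754
[412  79 456   2] 0.0674 rear fwd -0.0509 left 0.1122 164.78741415570096
```

```bash
python3 -m inch '[[[0.3,0.1,0,0,0.6],[0,0,0,0,0.6],[0,0,0,0,1],[0,0,0,0,1],[0,0,0,0,1]]]'|grep -E 'pos|ft'; python3 -m inch '[[[-2,0,0.25,0,1],[-2.5,0,0.3,0,1],[-2,0,0.25,0,1],[0,0,0,0,1],[0,0,0,0,1]]]'|grep pos;python3 - <<'E'
from h import *
tilt()
m,h=wcaps(edge(2)-ex*.03);d=m[:2]-edge(2);print("fwd %.4f left %.4f"%(d@ex,d@ey),np.degrees(h-PY));to([*edge(2,-.085),.16],PY)
E
```

```text
position: [0.4714, 0.0237, 0.0909]
ft_force: [-0.4, -0.4, 0.1]
position: [0.4695, 0.0285, 0.1576]
tilt fwd 7.3 left -3.4 deg q [-0.152  0.412  1.977 -0.068  0.619 -1.723]
pred 278 242 circ [[283.5, 268.5, 17.700000762939453], [303.5, 225.5, 20.100000381469727]]
pack [0.4749 0.0346 0.118 ] sep 0.0364 head 161.9
fwd -0.0260 left 0.0101 68.92736767820661
t20.9 pos [0.4697 0.0285 0.1575] head 92.8 w 0.0869 F [-0.4  0.4  0.4] -> cm [-0.88 -0.46 -5.27] turn -0.002
```

```bash
python3 -m inch '[[[-0.3,-0.2,-2,0,0.57],[-0.3,-0.2,-2,0,0.57],[-0.3,0,-2.4,0,0.57],[0,0,0,0,0.57]]]'|grep pos; python3 - <<'E'
from h import *
tilt();to([*edge(2,-.095),.05],PY)
E
```

```text
position: [0.4024, 0.0214, 0.1555]
tilt fwd 7.1 left -3.4 deg q [-0.201  0.349  2.133 -0.065  0.527 -1.772]
t21.2 pos [0.4024 0.0214 0.1555] head 92.9 w 0.0681 F [-1.9  0.3  1. ] -> cm [10.51  0.62 -0.86] turn -0.001
```

```bash
python3 -m inch '[[[2.6,0.2,-0.2,0,0.57],[2.6,0.2,-0.2,0,0.57],[2.6,0.1,-0.2,0,0.57],[2.3,0.1,-0.2,0,0.57],[0,0,0,0,0.57]]]'|grep pos; python3 - <<'E'
from h import *
tilt();to([*edge(2,-.066),.05],PY)
E
```

```text
position: [0.4077, 0.0208, 0.0491]
tilt fwd 7.2 left -3.3 deg q [-0.201  0.632  2.206 -0.187  0.17  -1.642]
t21.6 pos [0.4077 0.0208 0.0491] head 92.8 w 0.0501 F [-1.  -0.2 -0.2] -> cm [0.25 0.02 2.78] turn -0.003
```

```bash
python3 -m inch '[[[0.1,0,0.7,0,0.57],[0.1,0,0.7,0,0.57],[0.1,0,0.6,0,0.57],[0,0,0,0,0.57]]]'|grep -E 'pos|ft';python3 -m inch '[[[0,0,0.4,0,0.57],[0,0,0,0,0.57],[0,0,0,0,0.57]]]'|grep -E 'pos|ft'; python3 - <<'E'
from h import *
tilt();to([*edge(2,-.066),.05],PY)
E
```

```text
position: [0.429, 0.022, 0.0483]
ft_force: [-0.9, -0.5, -0.2]
position: [0.4341, 0.0224, 0.0515]
ft_force: [-1.3, -0.2, 0.3]
tilt fwd 7.2 left -3.3 deg q [-0.183  0.63   2.137 -0.142  0.243 -1.671]
t22.2 pos [0.4341 0.0224 0.0515] head 92.8 w 0.0495 F [-1.3 -0.2  0.3] -> cm [0.16 0.   0.13] turn -0.002
```

```bash
for i in 1 2 3; do python3 -m inch '[[[0.05,0,0.3,0,0.57],[0,0,0,0,0.57]]]'|grep -E 'pos|ft';done; python3 - <<'E'
from h import *
tilt();to([*edge(2,-.066),.05],PY)
E
```

```text
position: [0.437, 0.0227, 0.0523]
ft_force: [-0.5, -0.7, -0.5]
position: [0.4398, 0.023, 0.0524]
ft_force: [-0.5, -0.0, -1.3]
position: [0.4402, 0.0233, 0.052]
ft_force: [-0.6, -0.4, -0.9]
tilt fwd 6.8 left -3.3 deg q [-0.177  0.63   2.117 -0.134  0.269 -1.675]
t22.7 pos [0.4402 0.0233 0.052 ] head 92.9 w 0.0492 F [-0.6 -0.4 -0.9] -> cm [ 0.15 -0.05 -0.49] turn -0.001
```

```bash
python3 -m inch '[[[0,0,-1,0,0.57],[-2.5,0,0.2,0,0.57],[-2.5,0,0.3,0,0.57],[0,0,0,0,0.57]]]'|grep -E 'pos|ft'; python3 - <<'E'
from h import *
tilt();to([*edge(2,.03),.10],PY)
E
```

```text
position: [0.432, 0.0255, 0.1005]
ft_force: [0.4, -0.3, 0.5]
tilt fwd 7.0 left -3.3 deg q [-0.176  0.506  2.11  -0.09   0.396 -1.719]
t23.1 pos [0.432  0.0255 0.1005] head 92.9 w 0.0493 F [ 0.4 -0.3  0.5] -> cm [ 1.25 -0.31  9.86] turn -0.002
```

```bash
python3 -m inch '[[[0.1,-0.1,1,0,0.57],[0.1,0,1,0,0.57],[0.1,0,1,0,0.57],[0.1,0,1,0,0.57]]]'|grep -E 'pos|ft'; python3 -m inch '[[[0.1,-0.1,1,0,0.57],[0.1,0,1,0,0.57],[0.1,0,1,0,0.57],[0.1,0,1,0,0.57]]]'|grep -E 'pos|ft'; python3 -m inch '[[[0.1,0,0.9,0,0.57],[0.1,0,0.9,0,0.57],[0,0,0,0,0.57],[0,0,0,0,0.57],[0,0,0,0,0.57]]]'|grep -E 'pos|ft'; python3 - <<'E'
from h import *
tilt();to([*edge(2,.03),.10],PY)
im=camera("scene")[:,:,::-1]
a=cv2.resize(im[165:285,190:350],None,fx=4.5,fy=4.5,interpolation=cv2.INTER_CUBIC)
cv2.imwrite("pics/s12.png",a)
E
```

```text
position: [0.4727, 0.0269, 0.102]
ft_force: [-0.0, -0.4, 1.8]
position: [0.5191, 0.0279, 0.1012]
ft_force: [-0.2, 0.7, -1.3]
position: [0.5452, 0.0285, 0.099]
ft_force: [-0.2, 0.3, -0.1]
tilt fwd 7.8 left -3.3 deg q [-0.131  0.591  1.844 -0.075  0.565 -1.694]
t24.1 pos [0.5452 0.0285 0.099 ] head 92.8 w 0.0495 F [-0.2  0.3 -0.1] -> cm [-0.28 -0.05 -1.36] turn -0.003
```

View pics/s12.png

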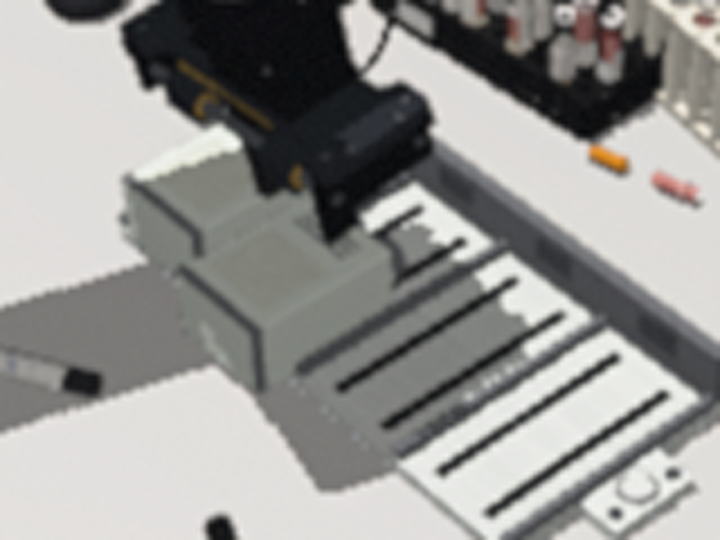

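Pack 2 lies in bay 2, between the ribs, with its foot end sticking out at crop (180,270)-(262,390). Pack 1 is home beside it. Now back off, lower and slide it in.

```bash
python3 -m inch '[[[-0.5,0,-3,0,0.57],[-0.4,0,-3,0,0.57],[-0.4,0,-3,0,0.57],[-0.2,0,-1.5,0,0.57],[0,0,0,0,0.57]]]'|grep pos; python3 - <<'E'
from h import *
tilt();p=edge(2,-.055);to([*p,.046],PY)
E
```

```text
position: [0.4339, 0.0237, 0.0991]
tilt fwd 7.8 left -3.3 deg q [-0.181  0.509  2.117 -0.089  0.372 -1.725]
t24.6 pos [0.4339 0.0237 0.0991] head 92.8 w 0.0494 F [-0.1 -0.5 -0.3] -> cm [5.43 0.21 0.55] turn -0.003
```

```bash
python3 -m inch '[[[2.7,0.1,-0.2,0,0.57],[2.7,0.1,-0.2,0,0.57],[0,0,0,0,0.57],[0.1,0,1,0,0.57],[0.1,0,1,0,0.57],[0.1,0,1,0,0.57],[0.1,0,0.8,0,0.57],[0,0,0,0,0.57]]]'|grep -E 'pos|ft'; python3 - <<'E'
from h import *
tilt();p=edge(2,.031);to([*p,.046],PY)
E
```

```text
position: [0.4795, 0.0243, 0.0475]
ft_force: [0.6, 0.0, 0.9]
tilt fwd 7.8 left -3.3 deg q [-0.161  0.654  2.033 -0.114  0.311 -1.678]
t25.3 pos [0.4795 0.0243 0.0475] head 92.8 w 0.0498 F [0.6 0.  0.9] -> cm [0.85 0.06 5.23] turn -0.003
```

```bash
python3 -m inch '[[[0.1,0,0.8,0,0.57],[0.1,0,0.8,0,0.57],[0.1,0,0.8,0,0.57],[0.1,0,0.8,0,0.57],[0.1,0,0.5,0,0.57],[0,0,0,0,0.57]]]'|grep -E 'pos|ft'; for i in 1 2 3 4 5 6; do python3 -m inch '[[[0.05,0,0.35,0,0.57],[0,0,0,0,0.57]]]'|grep -E 'pos|ft'; done; python3 - <<'E'
from h import *
tilt();p=edge(2,.031);to([*p,.046],PY)
E
```

```text
position: [0.519, 0.0267, 0.049]
ft_force: [-2.5, 0.4, -1.1]
position: [0.5228, 0.0269, 0.0488]
ft_force: [-0.8, 0.0, -0.9]
position: [0.5261, 0.0272, 0.0487]
ft_force: [-0.0, -0.1, 0.4]
position: [0.5294, 0.0274, 0.0486]
ft_force: [-0.1, 0.0, -0.0]
position: [0.532, 0.0277, 0.0484]
ft_force: [-1.7, -0.1, 0.0]
position: [0.532, 0.028, 0.0477]
ft_force: [-0.1, 0.3, 0.3]
position: [0.5321, 0.0283, 0.047]
ft_force: [0.1, -0.0, 0.3]
tilt fwd 6.5 left -3.2 deg q [-0.134  0.684  1.884 -0.093  0.456 -1.678]
t26.8 pos [0.5321 0.0283 0.047 ] head 92.9 w 0.0496 F [ 0.1 -0.   0.3] -> cm [ 0.11 -0.08  0.01] turn -0.001
```

Home, stalled at the predicted depth. A few more gentle presses also take some tilt out of the wrist.

```bash
python3 -m inch '[[[0,0,0.4,0,0.57],[0,0,0.4,0,0.57],[0,0,0.4,0,0.57],[0,0,0.4,0,0.57],[0,0,0.4,0,0.57]]]'|grep -E 'pos|ft'; python3 -m inch '[[[0,0,0.4,0,0.57],[0,0,0.4,0,0.57],[0,0,0.4,0,0.57],[0,0,0,0,0.57]]]'|grep -E 'pos|ft'; python3 -c "from h import *;tilt()"
```

```text
position: [0.5328, 0.0297, 0.0457]
ft_force: [-8.4, -2.0, 3.9]
position: [0.5326, 0.0306, 0.0445]
ft_force: [0.7, 0.2, 0.9]
tilt fwd 2.2 left -3.1 deg q [-0.125  0.7    1.827 -0.091  0.572 -1.674]
```

```bash
python3 -m inch '[[[0,0,-2,0,0.57],[0,0,-2,0,0.57],[0,0,-2,0,0.57],[-2.5,0,0,0,1],[-2.5,0,0,0,1],[-2.5,0,0,0,1],[-2.5,0,0,0,1],[-2.5,0,0,0,1]]]'|grep pos; python3 - <<'E'
from h import *
tilt();to([.4543,-.4035,.19],np.radians(92))
im=camera("top");I=camera_info("top")
cv2.imwrite("pics/t13.png",im[:,:,::-1])
g=cv2.cvtColor(im[240:280,400:450],cv2.COLOR_RGB2GRAY);g=cv2.resize(g,None,fx=4,fy=4,interpolation=cv2.INTER_CUBIC)
c=cv2.HoughCircles(cv2.medianBlur(g,5),cv2.HOUGH_GRADIENT,1,30,param1=80,param2=14,minRadius=16,maxRadius=28)
for k in c[0][:4]: print(k,ray(I,(400+k[0]/4,240+k[1]/4),.118).round(4))
E
```

```text
position: [0.4775, 0.033, 0.1682]
tilt fwd 3.6 left -3.1 deg q [-0.137  0.417  1.901 -0.066  0.754 -1.712]
t28.2 pos [0.4775 0.033  0.1682] head 92.9 w 0.0750 F [ 0.7 -0.3 -0.4] -> cm [  0.06 -43.53  -4.5 ] turn 0.015
[124.5  67.5  21.3] [ 0.4553 -0.4202  0.118 ]
[76.5 68.5 23.6] [ 0.455  -0.3871  0.118 ]
[24.5 56.5 21.8] [ 0.4636 -0.3518  0.118 ]
```

```bash
python3 -m inch '[[[-1,-3,-0.3,0,1],[-0.5,-3,-0.3,0,1],[-0.5,-3,-0.3,0,1],[0,-3,-0.3,0,1],[0,-3,-0.3,0,1],[0,-3,-0.3,0,1],[0,-3,-0.3,0,1],[0,-3,-0.3,0,1]]]'|grep pos; python3 -m inch '[[[0,-3,-0.3,0,1],[0,-3,-0.3,0,1],[0,-3,-0.3,0,1],[0,-3,-0.3,0,1],[0,-3,-0.3,0,1],[0,-2,0,0,1],[0,0,0,0,1],[0,0,0,0,1]]]'|grep pos; python3 - <<'E'
from h import *
tilt();m,h=wcaps([.455,-.4037]);to([m[0],m[1],.15],h)
E
```

```text
position: [0.4855, -0.2165, 0.2183]
position: [0.4891, -0.4146, 0.2378]
tilt fwd 8.5 left -5.9 deg q [-0.902  0.479  1.527  0.064  0.964 -2.56 ]
pred 310 159 circ [[291.5, 158.5, 16.299999237060547], [331.5, 158.5, 17.100000381469727]]
pack [ 0.4541 -0.4034  0.118 ] sep 0.0340 head 94.4
t29.6 pos [ 0.4893 -0.4146  0.238 ] head 92.8 w 0.0872 F [ 0.3 -0.6  0.2] -> cm [ 8.02  2.26 -4.65] turn -0.028
```

```bash
python3 -m inch '[[[1.6,0.5,-0.9,-0.01,1],[1.6,0.5,-0.9,-0.01,1],[1.6,0.5,-0.9,-0.01,1],[1.6,0.4,-0.9,0,1],[1.4,0.3,-0.9,0,1],[0,0,0,0,1]]]'|grep pos; python3 - <<'E'
from h import *
tilt();m,h=wcaps([.455,-.4037]);to([m[0],m[1],.085],h)
E
```

```text
position: [0.4584, -0.3981, 0.1521]
tilt fwd 8.9 left -6.1 deg q [-0.929  0.549  1.699  0.092  0.716 -2.66 ]
pred 278 237 circ [[254.5, 232.5, 21.200000762939453], [306.5, 236.5, 21.799999237060547]]
pack [ 0.4526 -0.403   0.118 ] sep 0.0339 head 93.8
t30.2 pos [ 0.4596 -0.3988  0.1536] head 95.0 w 0.0874 F [0.7 0.4 0.5] -> cm [ 6.67  0.49 -1.74] turn 0.020
```

```bash
python3 -m inch '[[[1.7,0.3,-0.5,0.02,1],[1.7,0.2,-0.5,0,1],[1.7,0.1,-0.5,0,1],[1.6,0,-0.4,0,1],[0,0,0,0,1]]]'|grep -E 'pos|ft'; python3 -c "
from h import *;tilt();to([.4530,-.4033,.085],np.radians(93.5))"
```

```text
position: [0.4589, -0.4035, 0.0904]
ft_force: [-1.3, 1.0, -0.0]
tilt fwd 9.7 left -7.0 deg q [-0.936  0.649  1.743  0.124  0.553 -2.686]
t30.6 pos [ 0.4589 -0.4035  0.0904] head 94.0 w 0.0866 F [-1.3  1.  -0. ] -> cm [ 0.42  0.13 -0.67] turn 0.008
```

```bash
python3 -m inch '[[[0.4,0.1,-0.4,0,1],[0,0,0,0,0.6],[0,0,0,0,0.6],[0,0,0,0,0.6],[0,0,0,0,0.6]]]' 20|grep -Ev time;python3 -c "from h import *;tilt()"; python3 -m inch '[[[-2,0,0.3,0,0.6],[-2,0,0.3,0,0.6],[0,0,0,0,0.6]]]'; python3 - <<'E'
from h import *
tilt();to([*edge(3,-.040),.125],PY)
E
```

```text
position: [0.459, -0.404, 0.0903]
tool_rot: [-0.077, 0.642, -0.018, 0.763]
ft_force: [0.2, -0.2, -3.9]
grip_width: 0.0749
tilt fwd 10.0 left -7.3 deg q [-0.937  0.648  1.748  0.129  0.541 -2.694]
time: 31.25
position: [0.4566, -0.3963, 0.1299]
tool_rot: [-0.075, 0.643, -0.016, 0.762]
ft_force: [0.6, -1.0, -3.2]
grip_width: 0.0743
tilt fwd 9.8 left -7.0 deg q [-0.932  0.577  1.738  0.111  0.628 -2.669]
t31.2 pos [ 0.4566 -0.3963  0.1299] head 94.1 w 0.0743 F [ 0.6 -1.  -3.2] -> cm [-3.41 32.93  3.95] turn 0.021
```

```bash
python3 -m inch '[[[-0.3,2,0,0,0.6],[-0.3,3,0,0,0.6],[-0.3,3,0.1,0,0.6],[-0.3,3,0.1,0,0.6],[-0.3,3,0.1,0,0.6],[-0.3,3,0.1,0,0.6],[-0.3,3,0.1,0,0.6],[-0.3,3,0.1,0.02,0.6]]]'|grep pos; python3 -m inch '[[[-0.3,3,0,0,0.6],[-0.3,3,0,0,0.6],[-0.3,2,0,0,0.6],[0,0,0,0,0.6],[0,0,0,0,0.6]]]'|grep pos; python3 - <<'E'
from h import *
tilt();to([*edge(3,-.034),.125],PY)
E
```

```text
position: [0.4428, -0.1671, 0.1199]
position: [0.433, -0.0764, 0.1144]
tilt fwd 9.7 left -7.3 deg q [-0.393  0.473  2.135 -0.164  0.331 -1.872]
t32.3 pos [ 0.433  -0.0764  0.1144] head 92.6 w 0.0742 F [ 0.5 -0.5 -4.3] -> cm [-0.55  1.02  4.11] turn -0.005
```

```bash
python3 -m inch '[[[-0.1,0.3,1.3,0,0.6],[-0.1,0.3,1.3,0,0.6],[-0.1,0.3,1.3,0,0.6],[0,0.1,0.2,0,0.6],[0,0,0,0,0.6]]]'|grep pos; python3 - <<'E'
from h import *
tilt();to([*edge(3,-.034),.09],PY)
I=camera_info("wrist")
im=camera("wrist");cv2.imwrite("pics/w14.png",im[:,:,::-1]);g=cv2.cvtColor(im,cv2.COLOR_RGB2GRAY)
e=cv2.Canny(g,30,80)
L=cv2.HoughLinesP(e[130:262],1,np.pi/180,25,minLineLength=60,maxLineGap=8)
for l in L[:,0]:
    q=[ray(I,p,.03) for p in [(l[0],l[1]+130),(l[2],l[3]+130)]];m=(q[0]+q[1])/2-np.r_[edge(3),0];d=q[1]-q[0]
    print(l[0],l[1]+130,l[2],l[3]+130,np.linalg.norm(d).round(4),"rear fwd %.4f left %.4f"%(m[:2]@ex,m[:2]@ey),np.degrees(np.arctan2(d[1],d[0])))
E
```

```text
position: [0.4742, -0.066, 0.1215]
tilt fwd 9.6 left -7.3 deg q [-0.331  0.486  2.031 -0.159  0.427 -1.817]
t32.8 pos [ 0.4742 -0.066   0.1215] head 92.4 w 0.0740 F [ 0.2  0.6 -3.4] -> cm [ 3.    0.76 -0.7 ] turn -0.009
475 240 546 243 0.0508 rear fwd -0.0106 left 0.1647 94.08323140178896
250 218 325 223 0.0637 rear fwd -0.0183 left -0.0109 92.19032877011662
253 215 325 221 0.0608 rear fwd -0.0208 left -0.0095 91.06217358251597
451 234 514 162 0.0658 rear fwd -0.0440 left 0.1344 157.82726148008476
251 172 330 176 0.0621 rear fwd -0.0594 left -0.0085 92.04245286915881
252 229 325 234 0.063 rear fwd -0.0078 left -0.0100 92.35415316426085
284 177 344 180 0.0466 rear fwd -0.0564 left 0.0101 92.15842765272868
452 234 543 130 0.09 rear fwd -0.0551 left 0.1402 157.8971018433698
455 229 509 167 0.0566 rear fwd -0.0445 left 0.1343 157.94571602468812
```

```bash
python3 -m inch '[[[0.9,0.3,-0.2,-0.01,0.6],[0.9,0.2,-0.2,0,0.6],[0.9,0.2,-0.2,0,0.6],[0,0,0,0,0.6]]]'|grep -E 'pos|ft'; python3 - <<'E'
from h import *
tilt();to([*edge(3,-.034),.09],PY)
E
```

```text
position: [0.4705, -0.0659, 0.0921]
ft_force: [-1.0, -0.4, -3.9]
tilt fwd 9.5 left -7.3 deg q [-0.333  0.55   2.06  -0.202  0.337 -1.779]
t33.1 pos [ 0.4705 -0.0659  0.0921] head 92.8 w 0.0742 F [-1.  -0.4 -3.9] -> cm [0.19 0.33 0.14] turn -0.003
```

```bash
python3 -m inch '[[[0.4,0.2,-0.05,0,0.6],[0,0.1,0,0,0.6],[0,0,0,0,0.6]]]'|grep -E 'pos|ft';python3 -m inch '[[[0.4,0.1,-0.05,0,0.6],[0,0,0,0,0.6]]]'|grep -E 'pos|ft'; python3 - <<'E'
from h import *
tilt();to([*edge(3,-.034),.09],PY)
E
```

```text
position: [0.4725, -0.0671, 0.09]
ft_force: [0.5, 0.5, -3.2]
position: [0.4741, -0.0681, 0.0883]
ft_force: [0.9, -0.5, -4.1]
tilt fwd 10.3 left -7.7 deg q [-0.333  0.561  2.063 -0.227  0.31  -1.753]
t33.5 pos [ 0.4741 -0.0681  0.0883] head 92.6 w 0.0751 F [ 0.9 -0.5 -4.1] -> cm [-0.27  0.51 -0.14] turn -0.006
```

```bash
python3 -m inch '[[[0,0.4,-0.1,0,0.6],[0,0.2,-0.1,0,0.6],[0,0,0,0,0.6]]]'|grep -E 'pos|ft';python3 -m inch '[[[0.5,0.1,-0.1,0,0.6],[0,0,0,0,0.6]]]'|grep -E 'pos|ft'; python3 - <<'E'
from h import *
tilt();to([*edge(3,-.034),.09],PY)
E
```

```text
position: [0.4727, -0.0626, 0.0878]
ft_force: [1.0, -0.6, -1.5]
position: [0.474, -0.0627, 0.0847]
ft_force: [-0.3, -0.4, -3.6]
tilt fwd 10.7 left -7.9 deg q [-0.321  0.569  2.073 -0.257  0.285 -1.71 ]
t34.0 pos [ 0.474  -0.0627  0.0847] head 92.5 w 0.0753 F [-0.3 -0.4 -3.6] -> cm [-0.55 -0.08 -0.1 ] turn -0.008
```

```bash
python3 -m inch '[[[0,0,0,0,1],[0,0,0,0,1],[0,0,0,0,1]]]'|grep -E 'pos|ft'; python3 - <<'E'
from h import *
o=robot.get_obs()["position"];tilt();to([o[0],o[1],.16],PY)
E
```

```text
position: [0.4743, -0.0623, 0.0847]
ft_force: [-0.6, 0.3, 0.5]
tilt fwd 10.8 left -7.9 deg q [-0.32   0.569  2.073 -0.257  0.284 -1.71 ]
t34.2 pos [ 0.4743 -0.0623  0.0847] head 92.6 w 0.0847 F [-0.6  0.3  0.5] -> cm [-7.32 -1.12  1.36] turn -0.007
```

```bash
python3 -m inch '[[[-2,-0.3,0.3,0,1],[-2,-0.3,0.3,0,1],[-2,-0.3,0.3,0,1],[-1.5,-0.2,0.2,0,1],[0,0,0,0,1],[0,0,0,0,1]]]'|grep pos;python3 - <<'E'
from h import *
tilt()
m,h=wcaps(edge(3)-ex*.035);d=m[:2]-edge(3);print("fwd %.4f left %.4f"%(d@ex,d@ey),np.degrees(h-PY));to([*edge(3,-.1),.165],PY)
cv2.imwrite("pics/w15.png",camera("wrist")[:,:,::-1])
E
```

```text
position: [0.4706, -0.0611, 0.162]
tilt fwd 10.5 left -7.7 deg q [-0.321  0.395  2.018 -0.143  0.514 -1.834]
pred 287 234 circ [[263.5, 225.5, 21.200000762939453], [313.5, 229.5, 21.100000381469727]]
pack [ 0.4655 -0.0627  0.118 ] sep 0.0339 head 92.2
fwd -0.0405 left 0.0004 -0.7971170575613487
t34.8 pos [ 0.4706 -0.0611  0.1618] head 92.7 w 0.0869 F [ 0.4 -0.8 -0.2] -> cm [-1.43 -0.25 -6.32] turn -0.005
```

```bash
python3 -m inch '[[[-0.4,0,-2,0,0.57],[-0.4,0,-2,0,0.57],[-0.3,0,-1.7,0,0.57],[0,0,0,0,0.57]]]'|grep pos; python3 - <<'E'
from h import *
tilt();to([*edge(3,-.088),.068],PY)
E
```

```text
position: [0.4097, -0.063, 0.1579]
tilt fwd 10.1 left -7.5 deg q [-0.382  0.345  2.157 -0.136  0.428 -1.897]
t35.1 pos [ 0.4097 -0.063   0.1579] head 92.8 w 0.0677 F [ 0.1  0.6 -0.6] -> cm [ 8.96  0.98 -0.7 ] turn -0.003
```

```bash
python3 -m inch '[[[2.3,0.3,-0.2,0,0.57],[2.3,0.3,-0.2,0,0.57],[2.2,0.3,-0.2,0,0.57],[2.1,0.2,-0.2,0,0.57],[0,0,0,0,0.57]]]'|grep pos; python3 - <<'E'
from h import *
tilt();to([*edge(3,-.064),.068],PY)
E
```

```text
position: [0.4225, -0.0652, 0.0633]
tilt fwd 10.5 left -7.5 deg q [-0.377  0.605  2.209 -0.469  0.12  -1.548]
t35.6 pos [ 0.4225 -0.0652  0.0633] head 92.7 w 0.0504 F [-0.2  0.1 -0.5] -> cm [-0.11 -0.07  2.  ] turn -0.005
```

```bash
python3 -m inch '[[[0,0,0.7,0,0.57],[0,0,0.6,0,0.57],[0,0,0,0,0.57]]]'|grep -E 'pos|ft'; for i in 1 2 3 4; do python3 -m inch '[[[0.05,0,0.3,0,0.57],[0,0,0,0,0.57]]]'|grep -E 'pos|ft';done; python3 - <<'E'
from h import *
tilt();to([*edge(3,-.064),.068],PY)
E
```

```text
position: [0.4347, -0.0636, 0.0625]
ft_force: [-0.3, -1.2, 0.1]
position: [0.4378, -0.0633, 0.0628]
ft_force: [0.9, 0.7, -0.2]
position: [0.4408, -0.063, 0.0634]
ft_force: [1.3, 0.6, 0.9]
position: [0.4438, -0.0628, 0.0639]
ft_force: [0.6, 0.8, -0.4]
position: [0.4451, -0.0623, 0.0639]
ft_force: [-1.1, -1.2, -1.3]
tilt fwd 9.7 left -7.3 deg q [-0.347  0.607  2.141 -0.319  0.2   -1.672]
t36.5 pos [ 0.4451 -0.0623  0.0639] head 92.8 w 0.0498 F [-1.1 -1.2 -1.3] -> cm [-0.43 -0.25 -0.25] turn -0.002
```

```bash
python3 -m inch '[[[0,0,-1.2,0,0.57],[-2,-0.3,0.3,0,0.57],[-2,-0.3,0.3,0,0.57],[0,0,0,0,0.57]]]'|grep -E 'pos|ft'; python3 - <<'E'
from h import *
tilt();to([*edge(3,.035),.10],PY)
E
```

```text
position: [0.4347, -0.0639, 0.1029]
ft_force: [0.5, 0.3, -0.1]
tilt fwd 9.9 left -7.2 deg q [-0.362  0.502  2.145 -0.2    0.292 -1.809]
t36.8 pos [ 0.4347 -0.0639  0.1029] head 92.9 w 0.0495 F [ 0.5  0.3 -0.1] -> cm [ 2.06 -0.03 10.44] turn -0.002
```

```bash
python3 -m inch '[[[0.2,0,1,0,0.57],[0.2,0,1,0,0.57],[0.2,0,1,0,0.57],[0.2,0,1,0,0.57]]]'|grep -E 'pos|ft'; python3 -m inch '[[[0.2,0,1,0,0.57],[0.2,0,1,0,0.57],[0.2,0,1,0,0.57],[0.2,0,1,0,0.57]]]'|grep -E 'pos|ft'; python3 -m inch '[[[0.2,0,1,0,0.57],[0.2,0,0.8,0,0.57],[0,0,0,0,0.57],[0,0,0,0,0.57],[0,0,0,0,0.57]]]'|grep -E 'pos|ft'; python3 - <<'E'
from h import *
tilt();to([*edge(3,.03),.10],PY)
im=camera("scene")[:,:,::-1];I=camera_info("scene");cv2.imwrite("pics/s16.png",im)
E
```

```text
position: [0.4754, -0.0618, 0.1017]
ft_force: [-0.5, 0.2, 1.5]
position: [0.5228, -0.0599, 0.0985]
ft_force: [-0.2, 0.1, 0.6]
position: [0.549, -0.0592, 0.095]
ft_force: [-0.9, -0.2, -0.2]
tilt fwd 10.4 left -7.3 deg q [-0.269  0.597  1.877 -0.17   0.462 -1.757]
t37.9 pos [ 0.549  -0.0592  0.095 ] head 92.8 w 0.0493 F [-0.9 -0.2 -0.2] -> cm [-0.72 -0.04 -1.2 ] turn -0.002
```

```bash
python3 -m inch '[[[-0.6,0,-3,0,0.57],[-0.6,0,-3,0,0.57],[-0.5,0,-3,0,0.57],[-0.3,0,-1.5,0,0.57],[0,0,0,0,0.57]]]'|grep pos; python3 - <<'E'
from h import *
tilt();p=edge(3,-.055);to([*p,.048],PY)
E
```

```text
position: [0.437, -0.0635, 0.0961]
tilt fwd 10.4 left -7.3 deg q [-0.361  0.521  2.152 -0.218  0.257 -1.789]
t38.4 pos [ 0.437  -0.0635  0.0961] head 92.8 w 0.0497 F [0.2 0.4 0.5] -> cm [4.95 0.56 0.54] turn -0.002
```

```bash
python3 -m inch '[[[2.4,0.3,-0.2,0,0.57],[2.4,0.3,-0.2,0,0.57],[0,0,0,0,0.57],[0.1,0,1,0,0.57],[0.1,0,1,0,0.57],[0.1,0,1,0,0.57],[0.1,0,0.8,0,0.57],[0,0,0,0,0.57]]]'|grep -E 'pos|ft'; python3 - <<'E'
from h import *
tilt();p=edge(3,.031);to([*p,.046],PY)
E
```

```text
position: [0.4834, -0.0617, 0.0523]
ft_force: [-0.9, 0.0, 1.0]
tilt fwd 10.5 left -7.2 deg q [-0.318  0.648  2.061 -0.282  0.226 -1.682]
t39.0 pos [ 0.4834 -0.0617  0.0523] head 92.8 w 0.0496 F [-0.9  0.   1. ] -> cm [1.57 0.05 5.16] turn -0.002
```

```bash
python3 -m inch '[[[0.2,0,0.8,0,0.57],[0.2,0,0.8,0,0.57],[0.2,0,0.8,0,0.57],[0.2,0,0.8,0,0.57],[0.2,0,0.5,0,0.57],[0,0,0,0,0.57]]]'|grep -E 'pos|ft'; for i in 1 2 3 4 5 6; do python3 -m inch '[[[0.07,0,0.35,0,0.57],[0,0,0,0,0.57]]]'|grep -E 'pos|ft'; done; python3 - <<'E'
from h import *
tilt();p=edge(3,.031);to([*p,.046],PY)
E
```

```text
position: [0.5225, -0.0589, 0.0503]
ft_force: [-1.5, -0.5, -0.2]
position: [0.5265, -0.0587, 0.0499]
ft_force: [0.5, 0.3, -0.4]
position: [0.5301, -0.0584, 0.0496]
ft_force: [0.2, 0.1, 0.1]
position: [0.5337, -0.0582, 0.0494]
ft_force: [1.4, 1.1, 0.6]
position: [0.5366, -0.0579, 0.049]
ft_force: [-1.2, 0.1, 0.5]
position: [0.5366, -0.0574, 0.0482]
ft_force: [-0.6, 0.1, -0.1]
position: [0.5366, -0.0569, 0.0474]
ft_force: [-1.7, -0.2, -0.3]
tilt fwd 9.0 left -7.0 deg q [-0.271  0.684  1.91  -0.209  0.369 -1.715]
t40.5 pos [ 0.5366 -0.0569  0.0474] head 93.0 w 0.0493 F [-1.7 -0.2 -0.3] -> cm [ 0.17 -0.23 -0.01] turn 0.000
```

Stalled at exactly the expected depth. I press once more, back away, retreat high and to the side, and check.

```bash
python3 -m inch '[[[0,0,0.4,0,0.57],[0,0,0.4,0,0.57],[0,0,0,0,0.57]]]'|grep -E 'pos|ft';python3 -m inch '[[[0,0,-2,0,0.57],[0,0,-2,0,0.57],[0,0,-2,0,0.57],[-3,0,0,0,0.57],[-3,0,0,0,0.57],[-3,0,0,0,0.57],[-3,0,0,0,0.57],[-3,0,0,0,0.57]]]'|grep pos;python3 -m inch '[[[0,-4,0,0,0.57],[0,-4,0,0,0.57],[0,-4,0,0,0.57],[0,-4,0,0,0.57],[0,-4,0,0,0.57],[0,-4,0,0,0.57],[0,0,0,0,0.57],[0,0,0,0,0.57]]]'|grep pos; python3 - <<'E'
from h import *
a=camera("scene")[:,:,::-1];b=camera("top")[:,:,::-1]
A=cv2.resize(a[165:290,190:360],(510,375),interpolation=cv2.INTER_CUBIC)
B=cv2.resize(b[170:300,110:450],(680,260),interpolation=cv2.INTER_CUBIC)
o=np.zeros((600,680,3),np.uint8);o[:340,:510]=A[:340];o[340:]=B
cv2.imwrite("pics/f.png",o);cv2.imwrite("pics/ftop.png",b)
E
```

```text
position: [0.5367, -0.0561, 0.0469]
ft_force: [0.0, 0.0, 0.3]
position: [0.465, -0.044, 0.1855]
position: [0.4971, -0.2954, 0.2376]
```

View pics/f.png

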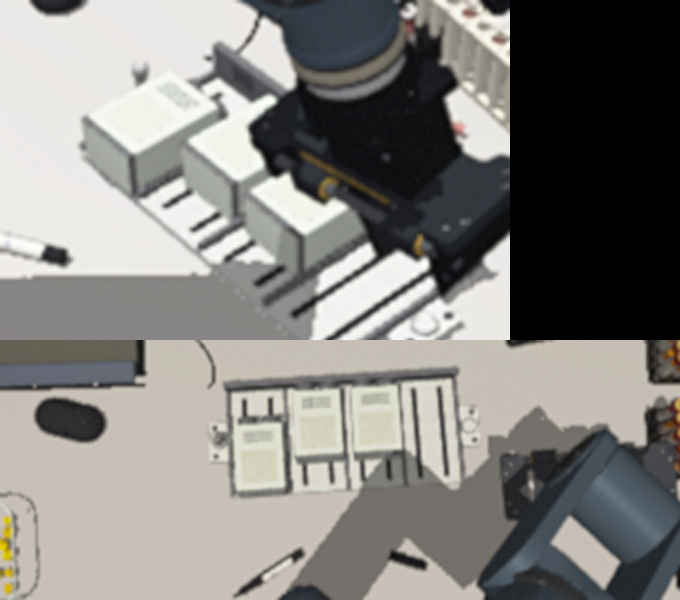

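Bays 2 and 3 are home. Pack 1 in bay 1 has been knocked out by about 4 cm: its foot is at the front edge, bottom-view (260,492), and there is an empty gap behind its caps. I go back and push it home again.

```bash
python3 -m inch '[[[0,0,-3,0,0.57],[0,0,-3,0,0.57],[0,3,0,0,0.57],[0,3,0,0,0.57],[0,3,0,0,0.57],[0,3,0,0,0.57],[0,3,0,0,0.57],[0,3,0,0,0.57]]]'|grep pos;python3 -m inch '[[[0,3,0,0,0.57],[0,3,0,0,0.57],[0,3,0,0,0.57],[0,3,0,0,0.57],[0,3,0,0,0.57],[0,0,0,0,0.57],[0,0,0,0,0.57]]]'|grep pos; python3 - <<'E'
from h import *
tilt();to([*edge(1,-.06),.10],PY)
I=camera_info("top")
# foot edge of pack 1 and others in the final view: crop->pixel
for n,(u,v) in dict(p1foot=(260,492),p1cap=(260,421),p2foot=(320,459),p3foot=(377,455)).items():
    q=ray(I,(110+u/2,170+(v-340)/2),.062);print(n,q.round(4),"fwd %.4f left %.4f"%((q[:2]-F0)@ex,(q[:2]-F0)@ey))
E
```

```text
position: [0.4269, -0.1156, 0.1949]
position: [0.4092, 0.0539, 0.1678]
tilt fwd 12.8 left -8.3 deg q [-0.042  0.327  2.154 -0.32   0.448 -1.439]
t43.5 pos [0.4092 0.0539 0.1678] head 94.7 w 0.0496 F [ 0.7 -0.7  0.2] -> cm [6.34 6.38 1.95] turn 0.031
p1foot [0.4966 0.1105 0.062 ] fwd -0.0005 left 0.1283
p1cap [0.6009 0.1114 0.062 ] fwd 0.1037 left 0.1238
p2foot [0.5438 0.0237 0.062 ] fwd 0.0421 left 0.0392
p3foot [ 0.5488 -0.0594  0.062 ] fwd 0.0429 left -0.0441
```

```bash
python3 -m inch '[[[0,2.1,0,0.03,0.57],[0,2.1,0,0,0.57],[0,2,0,0,0.57],[2,0.2,0,0,0.57],[2,0.2,0,0,0.57],[1.5,0.2,0,0,0.57],[0,0,0,0,0.57]]]'|grep pos; python3 - <<'E'
from h import *
tilt();to([*edge(1,-.045),.052],PY)
E
```

```text
position: [0.4193, 0.1165, 0.1047]
tilt fwd 13.4 left -8.1 deg q [ 0.131  0.509  2.147 -0.578  0.317 -0.976]
t44.0 pos [0.4193 0.1165 0.1047] head 93.1 w 0.0496 F [0.7 0.7 0.3] -> cm [5.92 0.05 1.95] turn 0.002
```

```bash
python3 -m inch '[[[0.3,0,1.5,0,0.57],[1.8,0,0,0,0.57],[1.8,0,0,0,0.57],[1.6,0,0,0,0.57],[0,0,0,0,0.57],[0,0,0,0,0.57]]]'|grep -E 'pos|ft'; python3 - <<'E'
from h import *
tilt();to([*edge(1,.031),.048],PY)
E
```

```text
position: [0.449, 0.1066, 0.0571]
ft_force: [0.1, 0.5, 0.6]
tilt fwd 13.5 left -8.1 deg q [ 0.097  0.639  2.118 -0.813  0.228 -0.761]
t44.5 pos [0.449  0.1066 0.0571] head 92.8 w 0.0497 F [0.1 0.5 0.6] -> cm [2.63 0.52 7.52] turn -0.002
```

```bash
python3 -m inch '[[[0.3,0.2,0.9,0,0.57],[0.3,0.2,0.9,0,0.57],[0.3,0.1,0.9,0,0.57],[0.3,0,0.9,0,0.57],[0.2,0,0.9,0,0.57],[0,0,0,0,0.57]]]'|grep -E 'pos|ft'; for i in 1 2 3 4; do python3 -m inch '[[[0.1,0,0.4,0,0.57],[0.05,0,0.3,0,0.57],[0,0,0,0,0.57]]]'|grep -E 'pos|ft'; done; python3 - <<'E'
from h import *
tilt();to([*edge(1,.031),.048],PY)
E
```

```text
position: [0.4938, 0.1121, 0.06]
ft_force: [0.5, 0.5, 0.1]
position: [0.4989, 0.112, 0.0624]
ft_force: [0.3, 0.4, -0.2]
position: [0.504, 0.1121, 0.0627]
ft_force: [-0.8, 0.3, -0.3]
position: [0.51, 0.1123, 0.0623]
ft_force: [-1.2, -0.3, 0.6]
position: [0.5172, 0.1126, 0.062]
ft_force: [-1.8, -0.5, 0.3]
tilt fwd 12.9 left -8.4 deg q [ 0.097  0.657  1.941 -0.481  0.369 -1.104]
t46.0 pos [0.5172 0.1126 0.062 ] head 92.7 w 0.0496 F [-1.8 -0.5  0.3] -> cm [1.57 0.34 0.76] turn -0.004
```

```bash
for i in 1 2 3 4 5 6; do python3 -m inch '[[[0.15,0,0.3,0,0.57],[0,0,0,0,0.57]]]'|grep -E 'pos|ft'; done; python3 - <<'E'
from h import *
tilt();to([*edge(1,.031),.048],PY)
E
```

```text
position: [0.5209, 0.1126, 0.0611]
ft_force: [-0.3, 0.8, -0.1]
position: [0.5247, 0.1126, 0.0602]
ft_force: [-0.4, -0.9, -1.0]
position: [0.5266, 0.1123, 0.059]
ft_force: [-1.5, -1.0, 0.1]
position: [0.5265, 0.1118, 0.0573]
ft_force: [-0.3, 0.9, 0.1]
position: [0.5267, 0.1114, 0.0558]
ft_force: [-1.7, -0.1, -0.1]
position: [0.5268, 0.1109, 0.0541]
ft_force: [-2.4, -0.6, 1.0]
tilt fwd 11.5 left -8.7 deg q [ 0.095  0.679  1.903 -0.447  0.407 -1.143]
t47.0 pos [0.5268 0.1109 0.0541] head 92.8 w 0.0497 F [-2.4 -0.6  1. ] -> cm [0.56 0.43 0.02] turn -0.003
```

Stalled at the home depth again. I retreat and check numerically, since the picture views are used up.

```bash
python3 -m inch '[[[0,0,0.4,0,0.57],[0,0,0,0,0.57],[0,0,-2,0,0.57],[0,0,-2,0,0.57],[0,0,-2,0,0.57],[-3,0,0,0,0.57],[-3,0,0,0,0.57],[-3,0,0,0,0.57]]]'|grep pos;python3 -m inch '[[[-3,3,0,0,0.57],[-2,4,0,0,0.57],[0,4,0,0,0.57],[0,4,0,0,0.57],[0,4,0,0,0.57],[0,4,0,0,0.57],[0,4,0,0,0.57],[0,0,0,0,0.57]]]'|grep pos; python3 - <<'E'
from h import *
im=camera("top");I=camera_info("top");cv2.imwrite("pics/g.png",im[:,:,::-1])
g=cv2.cvtColor(im,cv2.COLOR_RGB2GRAY)
# brightness profile along each bay centre line (z .062): foot edge
for i in (1,2,3,4):
    for left in(-.018,.018):
        f=np.arange(-.03,.15,.005)
        uv=proj(I,[[*edge(i,x,left),.062] for x in f]).astype(np.float32)
        p=cv2.remap(g,uv[:,0].copy(),uv[:,1].copy(),cv2.INTER_LINEAR).ravel()
        print(i,left,dict(zip((f*1000).astype(int).tolist(),p.tolist())))
E
```

```text
position: [0.4601, 0.1208, 0.1263]
position: [0.461, 0.4116, 0.1507]
1 -0.018 {-30: 174, -24: 174, -19: 175, -14: 175, -9: 175, -4: 171, 0: 190, 5: 179, 10: 150, 15: 152, 20: 161, 25: 149, 30: 147, 35: 138, 40: 108, 45: 104, 50: 159, 55: 206, 60: 197, 65: 189, 70: 190, 75: 188, 80: 188, 85: 189, 90: 187, 95: 186, 100: 186, 105: 190, 110: 201, 115: 201, 120: 176, 125: 170, 130: 170, 135: 182, 140: 202, 145: 180}
1 0.018 {-30: 175, -24: 175, -19: 175, -14: 175, -9: 174, -4: 157, 0: 191, 5: 164, 10: 97, 15: 88, 20: 96, 25: 88, 30: 85, 35: 93, 40: 96, 45: 104, 50: 159, 55: 203, 60: 197, 65: 190, 70: 189, 75: 188, 80: 188, 85: 189, 90: 189, 95: 188, 100: 186, 105: 188, 110: 199, 115: 202, 120: 184, 125: 176, 130: 177, 135: 181, 140: 203, 145: 172}
2 -0.018 {-30: 176, -24: 175, -19: 175, -14: 175, -9: 174, -4: 171, 0: 189, 5: 166, 10: 96, 15: 76, 20: 76, 25: 68, 30: 67, 35: 81, 40: 94, 45: 103, 50: 154, 55: 205, 60: 197, 65: 189, 70: 190, 75: 190, 80: 188, 85: 189, 90: 186, 95: 186, 100: 187, 105: 189, 110: 199, 115: 202, 120: 174, 125: 169, 130: 170, 135: 176, 140: 202, 145: 186}
2 0.018 
[... 1011 characters left out ...]
145: 189}
4 -0.018 {-30: 174, -24: 174, -19: 174, -14: 172, -9: 175, -4: 173, 0: 186, 5: 194, 10: 188, 15: 185, 20: 183, 25: 176, 30: 175, 35: 176, 40: 185, 45: 189, 50: 186, 55: 183, 60: 178, 65: 178, 70: 180, 75: 190, 80: 192, 85: 186, 90: 177, 95: 174, 100: 178, 105: 187, 110: 189, 115: 186, 120: 186, 125: 179, 130: 179, 135: 182, 140: 190, 145: 194}
4 0.018 {-30: 172, -24: 175, -19: 174, -14: 174, -9: 174, -4: 165, 0: 182, 5: 198, 10: 197, 15: 196, 20: 196, 25: 193, 30: 194, 35: 194, 40: 199, 45: 197, 50: 195, 55: 197, 60: 195, 65: 193, 70: 194, 75: 198, 80: 199, 85: 197, 90: 193, 95: 192, 100: 193, 105: 196, 110: 198, 115: 198, 120: 197, 125: 198, 130: 197, 135: 195, 140: 195, 145: 199}
```

All three profiles match: the foot edge is at about 42–50 mm in bays 1, 2 and 3, both sides alike, and bay 4 is empty. Hand in.

```bash
python3 -c "
from rig import robot
o=robot.get_obs();print(o['time'],o['ft_force'],o['position']);print(robot.hand_in())"
```

```text
48.4333 [1.1872396  0.57329882 0.12962592] [0.46074092 0.40882279 0.1508201 ]
the job is handed in; nothing more can be done
None
```

All three white packs on the worktop are loaded into bays 1, 2 and 3, starting from the pin end, which is the left. I placed, tipped and slid each one in before starting the next, and handed the job in at about 48 s.

- **Pack 1 was loaded twice:** it had gone home in bay 1, but a picture after the third pack showed it about 4 cm back out. This was probably the announced knock, though I can't rule out that I moved it myself. I pushed it in again until it stopped, so the last push on bay 1 came after bays 2 and 3 were filled.
- **Final check:** brightness profiles from the top camera show all three packs at the same depth (foot edge about 42–50 mm inside the front edge), square in their bays, with bay 4 empty. I had no picture views left after the last push, so I did not check that result by eye.
- **Robot:** the arm stood clear of the plate with essentially no wrist force. The readings I saw stayed below about 10 N.
- **Loose things:** the marker, its cap and one mouse looked untouched in the last picture I viewed. I did not check the second mouse or the stray tube separately.
- **Wrist tilt:** during the run the gripper drifted to about 13° forward and 8° sideways. I only partly corrected it; every pack still went home.

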